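Balance bar for kitchen dippers

ROBOT

A 6-joint arm with a two-finger parallel gripper is mounted at the origin on the work surface. World frame = base frame: x ahead of the robot, y to its left, z up, the work surface at z = 0. Lengths are in m, angles in degrees, forces in N, time in s.
With the tool pointing down it reaches from about 0.35 to 0.875 m from the base axis. Payload 15.5 kg.
Tool frame: the origin (TCP) lies midway between the tips of the shut fingers; the grasp point (between the pads) lies env.tcp_to_grasp behind it (env.tcp_to_grasp is the distance from the TCP to the grasp point, in m); y points along the fingers, x is the direction in which the jaws open and shut, and the axes are right-handed (so a half turn about y gives the same grasp; the last joint's range is limited). The gripper opens to 85 mm and grips with 20 to 120 N. Pads are 22 mm wide; open, the fingers measure 114 mm over their backs; the gripper's body (76 mm by 85 mm) begins 54 mm behind the grasp point. The pads swing forward as they close: fully open they stand 13 mm farther back than shut.
Start: joints at [-76.576, 28.281, 77.091, -0, 74.628, -5.472], TCP at [0.202, -0.591, 0.231] pointing down, gripper open.
Joint ranges: [-166.48, 166.48], [-47.26, 123.95], [12.59, 153.08], [-70.14, 250.14], [6.76, 159.57], [-176.63, 176.63]. Speed limits (degrees/s): [108.29, 108.29, 147.25, 172.46, 172.46, 172.46].

INTERFACE

Orientations are given as a 3x3 rotation matrix whose columns are the frame's x, y, z axes.
In Python, from bench import status, cams, env gives the robot as it stands.
- The arm moves only by the tool move_arm, never from a script. Its arguments are lists of equal length, an entry for each row: "turn": the turn, a rotation vector about the world's x, y, z in degrees, a list of three; "delta_pos": the shift along the world's x, y, z in cm, a list of three; "fingers": the closure in counts, from 0 (fully open) to 255 (shut). A call has 1 to 12 rows; each row shifts and turns the commanded pose from where the row before left it; what a row does not reach is not made up. A row lasts 1/12 s, in which the tool goes at most 41.7 mm and 7.16 degrees, less where a joint would pass 70% of its speed; a pose out of reach is approached as far as the arm can. A call is refused whole if a number of a shift passes 4.17 or a number of a turn 7.16, either way. A call with a gripper value outside its range is refused whole. The fingers move at their own pace and stop on an object; the grip force is fixed at half the most. Time passes only in rows, so rows that do not move let the fingers close. It gives the time, the measured TCP pose, the force and the opening at its end, in the units of the state.
- status.get_state(): the state, without advancing time (a new reading comes with each control period).
- cams.camera(name): name is "scene" or "top" or "wrist"; returns a dict with "frame" (384x512x3 uint8, red, green, blue), "fx", "fy", "cx", "cy" (pixels), "R" (3x3) and "t" (3): a world point X has camera coordinates R X + t. Camera axes: x right, y down, z forward; pixel columns grow to the right and rows downward; lengths in m; the calibration is good to about 2 mm. A picture is of the moment at which its call begins. There is no depth.
- env.finish_job(): hands the job in, once; it reports no verdict.
The state is a dict: "t": time; "q": joint angles; "qvel": joint speeds; "joint_efforts": joint torques, N m; "tcp_pos": TCP position; "ee_rot": TCP orientation; "force": force on the tool from outside, world axes, zero at the start; "ft_torque": the same for the moment, N m; "gripper_width": finger opening in m.
Only numpy, scipy, OpenCV 4.12 (cv2) and the standard library are available. Lean on these libraries where they do the work, as an engineer would, in place of code of your own. Each camera call takes 0.05 s, during which the arm holds its last target.

TASK

A pestle already hangs on the left arm of the pivoting bar. First hook the large copper dipper over the right arm, then hook the small aluminium dipper over the left arm, outside the pestle, and place it along the bar so that the bar ends up level (both ends within about a centimetre of the same height), with both dippers hanging freely. Their exact weights are not known; let each one's weight onto the bar gently: the bar must never swing freely (keep its ends slower than about 10 cm a second) or tip to its stops, do not press on it, and leave the ramekins and the spice jar where they are.

Things in the scene. Friction and masses are not known exactly. Their poses are not given: they have to be found in the camera images.
- rack: the fixed balance rack: foot plate 150 x 190 x 12 mm, aluminium post 22 mm wide carrying the pivot 220 mm above the worktop. Origin: centre of the foot's underside; its y axis runs towards the left (green) end of the bar, z up
- bar (a joint): tilt of the bar about the rack's x axis, rad: 0 = level, positive = left end up, negative = left end down. A weak spring centres it (0.85 N m per rad of tilt), lightly damped, so it swings if load is dropped on; stops at -0.5 and +0.5. The bar alone balances at 0; with the pestle it starts at about -0.21
- bar_pivot (a point): pivot point, at the bar's middle on its axis, turning with the bar: y along the bar to the left (green) end, z up. The bar is a round aluminium tube of 12 mm diameter; a hub 26 mm long and 20 mm in diameter at the middle, in 30 mm wide cheeks; an end cap of 26 mm diameter begins 215 mm from the pivot on each arm (green left, orange right)
- left_end (a point): centre of the green end cap, on the bar's axis 221 mm left of the pivot
- right_end (a point): centre of the orange end cap, on the bar's axis 221 mm right of the pivot
- pestle_ring (a point): where the steel pestle (300 g, 33 mm in diameter, reaching 125 mm down) hangs on the bar, on its axis 60 mm left of the pivot; it swings freely and stays there
- large_dipper: the large copper-coloured dipper: cup of outer radius 38 mm, 62 mm tall, about 370 g (true mass unknown, up to 42 % more or less), standing upright; from its rim, on -x, a 14 mm wide steel strip rises and folds over the cup's axis as a roof-shaped hook, open below. Origin: centre of the cup's underside, z up; the bar must run along its y axis under the hook, either way round. Whole height 191 mm
- large_dipper_hook (a point): the point in its hook that lies on the bar's axis when it hangs seated, 135 mm above the origin. Inside ridge of the hook 143 mm up, slopes of 40 degrees; the short lip on the +x side reaches down to 116 mm at x = +27 mm. On a sloping bar the 14 mm wide strip bears on its uphill edge
- large_dipper_tab (a point): centre of its black grip tab above the hook, 10 mm thick in the dipper's x, 30 mm wide in its y; this point is 174 mm above the origin, the tab reaches from 145 to 191 mm
- small_dipper: the small aluminium-coloured dipper: cup of outer radius 27 mm, 50 mm tall, about 160 g (true mass unknown, up to 25 % more or less), standing upright; from its rim, on -x, a 14 mm wide steel strip rises and folds over the cup's axis as a roof-shaped hook, open below. Origin: centre of the cup's underside, z up; the bar must run along its y axis under the hook, either way round. Whole height 191 mm
- small_dipper_hook (a point): the point in its hook that lies on the bar's axis when it hangs seated, 135 mm above the origin. Inside ridge of the hook 143 mm up, slopes of 40 degrees; the short lip on the +x side reaches down to 116 mm at x = +27 mm. On a sloping bar the 14 mm wide strip bears on its uphill edge
- small_dipper_tab (a point): centre of its black grip tab, as on the large one: 10 mm thick in x, 30 mm wide in y, 174 mm above the origin
- ramekin_white: white bowl, 68 mm across, 36 mm tall, origin under its centre; leave alone
- ramekin_grey: grey bowl, 68 mm across, 36 mm tall, origin under its centre; leave alone
- spice_jar: amber jar with black cap, 44 mm across, 70 mm tall, origin under its centre; leave alone

How it is judged (in metres and radians):
On the way, in this order (a step that is already met when the one before it is completed fails the run):
1. the large dipper hangs freely on the right arm while the small one still stands on the worktop (x of large_dipper_hook in the frame of bar_pivot between -0.008 and 0.008 m and z of large_dipper_hook in the frame of bar_pivot between -0.008 and 0.008 m and y of large_dipper_hook in the frame of bar_pivot between -0.21 and -0.05 m and contact force between the fingers and large_dipper below 0.1 N and height (world z) of small_dipper below 0.02 m), for 0.2 s.
2. the small dipper hangs on the left arm, outside the pestle (x of small_dipper_hook in the frame of bar_pivot between -0.008 and 0.008 m and z of small_dipper_hook in the frame of bar_pivot between -0.008 and 0.008 m and y of small_dipper_hook in the frame of bar_pivot between 0.08 and 0.21 m), for 0.2 s.
At the end, for the whole second after the job is handed in: large dipper's hook seated on the right arm (its hook point within 8 mm of the bar's axis, 50 to 210 mm from the pivot), small dipper's likewise on the left arm 80 to 210 mm from the pivot, both let go and at rest, and the bar at rest within 0.03 rad of level (all of step 2 and x of large_dipper_hook in the frame of bar_pivot between -0.008 and 0.008 m and z of large_dipper_hook in the frame of bar_pivot between -0.008 and 0.008 m and y of large_dipper_hook in the frame of bar_pivot between -0.21 and -0.05 m and contact force between the fingers and large_dipper below 0.1 N and contact force between the fingers and small_dipper below 0.1 N and value of joint bar between -0.03 and 0.03 rad and velocity of joint bar between -0.12 and 0.12 rad/s and linear speed of each of large_dipper, small_dipper below 0.03 m/s); the robot touches nothing.
It fails at once if the bar tips more than 0.45 rad, nearly to a stop (value of joint bar above 0.45 rad or value of joint bar below -0.45 rad).
It fails at once if the bar swings faster than 0.5 rad/s (velocity of joint bar above 0.5 rad/s or velocity of joint bar below -0.5 rad/s).
It fails at once if the fingers press on the bar or its rack with more than 10 N (contact force between the fingers and rack above 10 N).
It fails at once if a dipper is pressed on the bar or its rack with more than 15 N (contact force between any of large_dipper, small_dipper and rack above 15 N).
It fails at once if a ramekin or the spice jar is moved more than 30 mm (distance of any of ramekin_white, ramekin_grey, spice_jar from where it was at the start of the episode above 0.03 m).
It also fails if it takes over 72 s, if anything falls off the work surface, if the arm or the gripper's body presses on something with over 40 N, if the wrist force passes 120 N, or if a joint passes its speed limit or range.

## Working session

There is one attempt and no reset: what is moved stays moved. The work goes in short steps, Python scripts to look and compute and a tool call to move; the robot and the scene stay as the last step left them, time stands still between calls to the robot, and variables do not carry over. Pictures are saved under pics/ and viewed, and the job is handed in when it is done.

Besides the shell and the picture viewer there is one more tool, called after "Emit:" as name(argument=value, ...), one argument or row to a line, values as JSON. move_arm: Moves the arm, as the interface text tells. Its arguments: {"type":"object","properties":{"turn":{"type":"array","items":{"type":"array","items":{"type":"number"}}},"delta_pos":{"type":"array","items":{"type":"array","items":{"type":"number"}}},"fingers":{"type":"array","items":{"type":"number"}}},"required":["turn","delta_pos","fingers"]}

```bash
ls; mkdir -p pics; python3 - <<'E'
from bench import status,cams,env
import cv2
s=status.get_state(); print({k:s[k] for k in ('t','tcp_pos','ee_rot','force','gripper_width')}, env.tcp_to_grasp)
for n in ('scene','top','wrist'):
    c=cams.camera(n); cv2.imwrite(f'pics/{n}0.png',c['frame'][:,:,::-1]); print(n,c['fx'],c['fy'],c['cx'],c['cy'],c['R'],c['t'])
E
```

```text
pics
{'t': 0.0, 'tcp_pos': array([ 0.20230411, -0.59096083,  0.23069679]), 'ee_rot': array([[ 3.23786748e-01, -2.79902440e-04,  9.46130046e-01],
       [-9.46129271e-01,  1.21738693e-03,  3.23786843e-01],
       [-1.24243508e-03, -9.99999220e-01,  1.29349864e-04]]), 'force': array([ 0.43059457, -0.14943883,  0.09502455]), 'gripper_width': 0.08555428282755272} 0.0187
scene 450.4393187254025 450.4393187254025 254.77647404309303 189.56128078308447 [[-0.16022187  0.98688338  0.01975231]
 [ 0.70601069  0.12856083 -0.6964345 ]
 [-0.68983901 -0.0976387  -0.71734847]] [ 0.08037901 -0.29154539  1.59297213]
top 482.62269887174364 482.62269887174364 257.385971603072 183.17463883767937 [[-0.00418835 -0.99963911 -0.02653488]
 [-0.98773627  0.00827707 -0.15591198]
 [ 0.15607535  0.02555646 -0.98741448]] [0.01200724 0.55569275 1.10116942]
wrist 313.75357837362867 313.75357837362867 253.7870028110009 187.4717329002176 [[ 0.32514966 -0.94566201 -0.00103264]
 [-0.90556197 -0.3116762   0.28777676]
 [-0.2724614  -0.09263539 -0.95769696]] [-0.62361714 -0.03706207  0.37998785]
```

View pics/scene0.png

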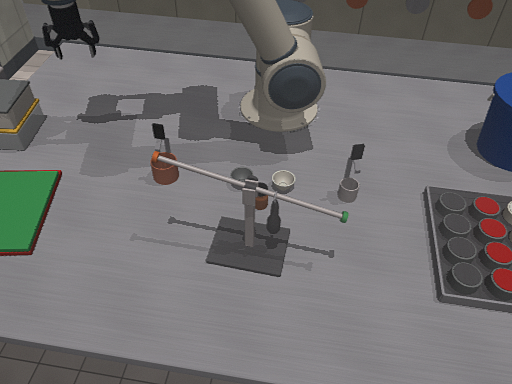

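View pics/top0.png

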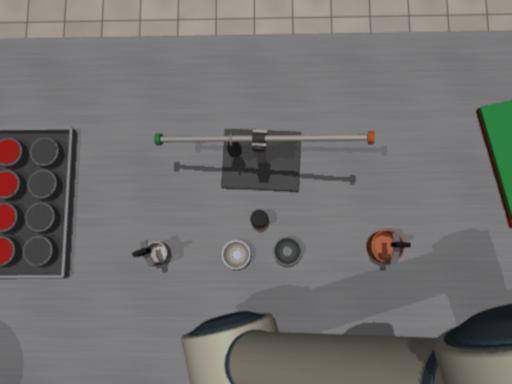

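View pics/wrist0.png

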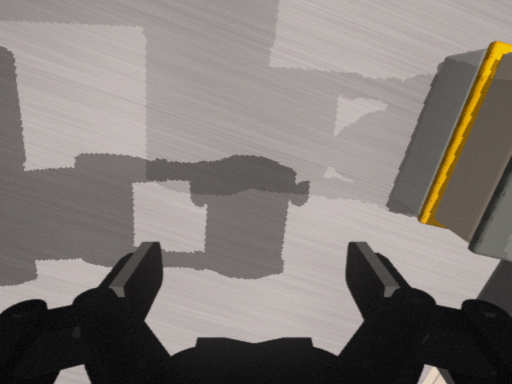

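The scene view shows the bar with its green end at about (345,216) and orange at about (156,156). The copper dipper is at (165,168), the aluminium one at (348,190), and the bowls and jar stand between them and in front of the bar. In the top view the bar runs from (158,139) to (371,137). Next I zoom in.

```bash
python3 - <<'E'
import cv2,numpy as np
t=cv2.imread('pics/top0.png'); s=cv2.imread('pics/scene0.png')
def z(im,x,y,w,h,k): return cv2.resize(im[y:y+h,x:x+w],None,fx=k,fy=k,interpolation=cv2.INTER_NEAREST)
a=np.hstack([z(t,360,220,60,50,6),z(t,125,230,60,50,6)])
b=np.hstack([z(s,140,115,60,75,6)[:300*2],z(s,325,135,60,75,6)])
cv2.imwrite('pics/z1.png',a);cv2.imwrite('pics/z2.png',b)
E
```

```text
(no output)
```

View pics/z1.png

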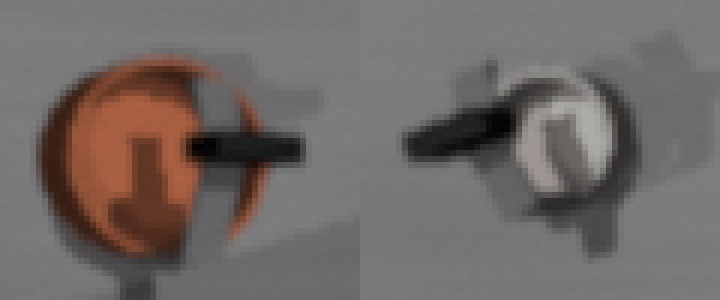

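View pics/z2.png

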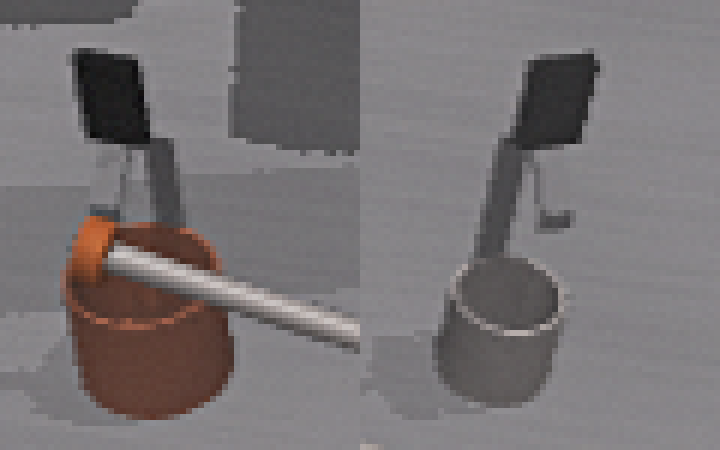

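```bash
cat > h.py <<'E'
import numpy as np,cv2
from bench import status,cams,env
def ray(c,u,v):
    d=np.array([(u-c['cx'])/c['fx'],(v-c['cy'])/c['fy'],1.]); R=np.array(c['R']);t=np.array(c['t'])
    o=-R.T@t; d=R.T@d; return o,d/np.linalg.norm(d)
def onz(c,uv,z):
    o,d=ray(c,*uv); return o+d*(z-o[2])/d[2]
def tri(c1,p1,c2,p2):
    o1,d1=ray(c1,*p1);o2,d2=ray(c2,*p2)
    A=np.array([d1,-d2]).T; s=np.linalg.lstsq(A,o2-o1,rcond=None)[0]
    a=o1+d1*s[0];b=o2+d2*s[1]; return (a+b)/2,np.linalg.norm(a-b)
def mask(c,fn,box):
    f=c['frame'].astype(int); x0,y0,x1,y1=box; m=np.zeros(f.shape[:2],np.uint8)
    h=cv2.cvtColor(c['frame'],cv2.COLOR_RGB2HSV).astype(int)
    m[y0:y1,x0:x1]=fn(f,h)[y0:y1,x0:x1]
    n,l,st,ce=cv2.connectedComponentsWithStats(m)
    if n<2: return None
    k=1+np.argmax(st[1:,4]); return (l==k).astype(np.uint8),ce[k],st[k]
black=lambda f,h:f.max(2)<48
green=lambda f,h:(h[...,0]>40)&(h[...,0]<90)&(h[...,1]>90)
orange=lambda f,h:((h[...,0]<15))&(h[...,1]>150)&(h[...,2]>110)
copper=lambda f,h:((h[...,0]<15)|(h[...,0]>172))&(h[...,1]>90)
def proj(c,X):
    p=np.array(c['R'])@X+np.array(c['t']); return np.array([c['fx']*p[0]/p[2]+c['cx'],c['fy']*p[1]/p[2]+c['cy']])
E
python3 - <<'E'
from h import *
t=cams.camera('top');s=cams.camera('scene')
for nm,fn,bt,bs in [('green',green,(140,120,175,155),(335,205,355,225)),('orange',orange,(362,125,382,150),(148,145,165,172)),
   ('Ltab',black,(380,225,420,260),(145,115,175,145)),('Stab',black,(125,240,160,265),(345,135,370,165))]:
    a=mask(t,fn,bt);b=mask(s,fn,bs)
    print(nm,a[1].round(1),a[2],b[1].round(1),b[2]); X,e=tri(t,a[1],s,b[1]); print('   ',X.round(4),round(e,4))
    if 'tab' in nm:
        print(cv2.minAreaRect(cv2.findNonZero(a[0])),cv2.minAreaRect(cv2.findNonZero(b[0])))
a=mask(t,copper,(360,220,410,270)); print(a[1:],onz(t,a[1],.055))
E
```

```text
green [157.1 138.7] [154 134   8  11  58] [344.6 216.3] [341 211   7  12  50]
    [0.6325 0.2201 0.1771] 0.0023
orange [370.5 136.5] [368 132   6  11  58] [155.  155.3] [152 151   7  10  46]
    [ 0.6087 -0.2137  0.2685] 0.0019
Ltab [400.  244.4] [392 242  18   6  83] [158.4 131. ] [153 124  12  15 145]
    [ 0.4059 -0.2854  0.1683] 0.0036
((400.5, 244.5), (5.0, 17.0), 90.0) ((158.5, 131.0), (14.0, 11.0), 90.0)
Stab [142.4 251.7] [133 247  18   9  94] [357.2 152.9] [351 144  14  16  51]
    [0.3939 0.2484 0.1639] 0.0046
((141.85000610351562, 252.05001831054688), (5.692099571228027, 18.024980545043945), 71.56504821777344) ((357.3941345214844, 151.47647094726562), (10.521127700805664, 17.029043197631836), 12.52880859375)
(array([380.85488506, 245.64224138]), array([367, 230,  28,  33, 696], dtype=int32)) [ 0.40702838 -0.27353697  0.055     ]
```

Emit:
move_arm(
  turn=[
    [0,0,5.9],
    [0,0,5.9],
    [0,0,5.9],
    [0,0,5.9],
    [0,0,5.9],
    [0,0,5.9],
    [0,0,5.9],
    [0,0,5.9],
    [0,0,5.9],
    [0,0,5.9],
    [0,0,5.9],
    [0,0,5.9],
  ],
  delta_pos=[
    [1.6,2.6,0.6],
    [1.6,2.6,0.6],
    [1.6,2.6,0.6],
    [1.6,2.6,0.6],
    [1.6,2.6,0.6],
    [1.6,2.6,0.6],
    [1.6,2.6,0.6],
    [1.6,2.6,0.6],
    [1.6,2.6,0.6],
    [1.6,2.6,0.6],
    [1.6,2.6,0.6],
    [1.6,2.6,0.6],
  ],
  fingers=[0,0,0,0,0,0,0,0,0,0,0,0],
)

```text
t: 1.25
tcp_pos: [0.3949, -0.2779, 0.3037]
ee_rot: [[1.0, 0.0, 0.0], [-0.0, -0.0, 1.0], [0.0, -1.0, -0.0]]
force: [0.6, -0.5, -0.5]
gripper_width: 0.0857
```

```bash
python3 - <<'E'
from h import *
s=status.get_state(); print(s['t'],s['tcp_pos'],s['ee_rot'].round(3))
c=cams.camera('wrist'); cv2.imwrite('pics/w1.png',c['frame'][:,:,::-1]); print(c['R'],c['t'],-np.array(c['R']).T@c['t'])
np.savez('w1.npz',**c)
E
```

```text
1.25 [ 0.39489653 -0.27792264  0.30365388] [[ 1.  0.  0.]
 [-0. -0.  1.]
 [ 0. -1. -0.]]
[[ 9.99998516e-01  1.03674581e-03  1.37607773e-03]
 [ 5.95049057e-04 -9.57369635e-01  2.88865068e-01]
 [ 1.61689468e-03 -2.88863820e-01 -9.57368831e-01]] [-0.39596364 -0.32365798  0.36846549] [ 0.39555987 -0.20301346  0.44679574]
```

View pics/w1.png

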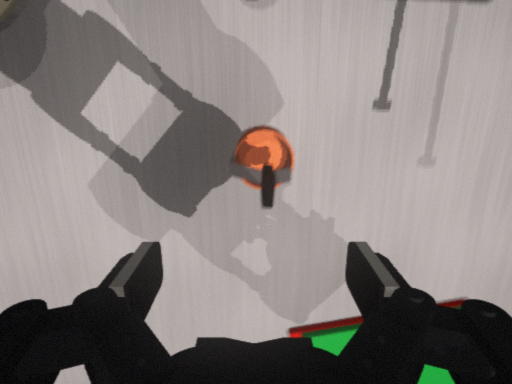

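The wrist view shows the copper cup at (264,157), with its black tab from about (268,167) to (267,206) between the open fingers.

```bash
python3 - <<'E'
from h import *
i=cv2.imread('pics/w1.png'); cv2.imwrite('pics/z3.png',cv2.resize(i[115:215,215:315],None,fx=6,fy=6,interpolation=cv2.INTER_NEAREST))
E
```

```text
(no output)
```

View pics/z3.png

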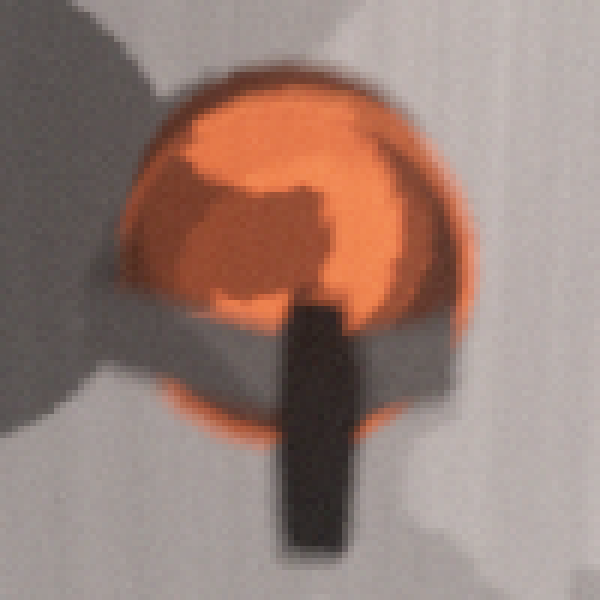

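```bash
python3 - <<'E'
from h import *
c=dict(np.load('w1.npz'))
P=lambda x,y:(215+x/6-.5,115+y/6-.5)
for q in [(283,553),(349,553),(316,553),(282,405),(357,405),(319,405)]: print(q,onz(c,P(*q),.191).round(4))
# cup rim circle: height .062
for q in [(122,240),(472,240)]: print('rim',onz(c,P(*q),.062).round(4))
print('rimtop',onz(c,P(290,68),.062).round(4)); print('rimbot',onz(c,P(270,443),.062).round(4))
# lip end corners z=.116 , lip end x=+27
for q in [(455,308),(452,402)]: print('lip',onz(c,P(*q),.117).round(4))
m=mask(c,black,(240,120,300,230)); print(m[1:],cv2.minAreaRect(cv2.findNonZero(m[0])))
for r in range(165,210,3):
    x=np.nonzero(m[0][r])[0]; print(r,x.min() if len(x) else None,x.max() if len(x) else None,end='; ')
E
```

```text
(283, 553) [ 0.4028 -0.2976  0.191 ]
(349, 553) [ 0.4124 -0.2976  0.191 ]
(316, 553) [ 0.4076 -0.2976  0.191 ]
(282, 405) [ 0.4025 -0.2753  0.191 ]
(357, 405) [ 0.4131 -0.2753  0.191 ]
(319, 405) [ 0.4077 -0.2753  0.191 ]
rim [ 0.3726 -0.2764  0.062 ]
rim [ 0.4451 -0.2763  0.062 ]
rimtop [ 0.4071 -0.2412  0.062 ]
rimbot [ 0.4035 -0.3203  0.062 ]
lip [ 0.4354 -0.2782  0.117 ]
lip [ 0.4355 -0.2957  0.117 ]
(array([266.44642857, 193.85714286]), array([263, 181,   9,  25, 112], dtype=int32)) ((267.0, 193.0), (24.0, 8.0), 90.0)
165 None None; 168 None None; 171 None None; 174 None None; 177 None None; 180 None None; 183 263 268; 186 264 268; 189 263 267; 192 263 270; 195 263 270; 198 263 269; 201 264 270; 204 264 269; 207 None None;
```

```bash
python3 - <<'E'
from h import *
s=cams.camera('scene')
cv2.imwrite('pics/z4.png',np.hstack([cv2.resize(s['frame'][118:150,145:177,::-1],None,fx=12,fy=12,interpolation=cv2.INTER_CUBIC),cv2.resize(s['frame'][140:172,342:374,::-1],None,fx=12,fy=12,interpolation=cv2.INTER_CUBIC)]))
E
```

```text
(no output)
```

View pics/z4.png

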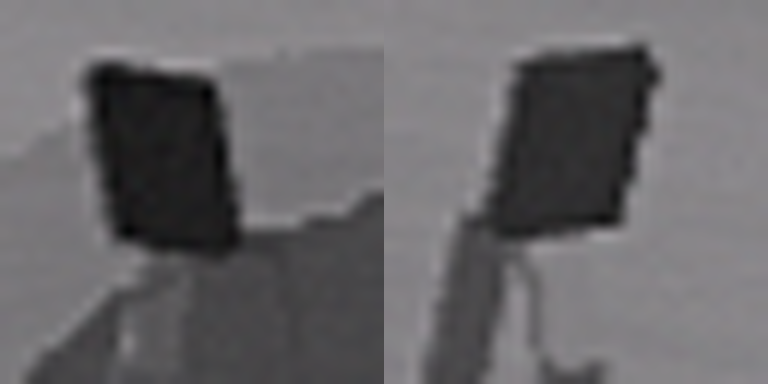

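```bash
python3 - <<'E'
from h import *
s=cams.camera('scene')
L=lambda x,y:(145+x/12-.5,118+y/12-.5)
S=lambda x,y:(342+(x-384)/12-.5,140+y/12-.5)
for n,P,pts in [('L',L,[(112,238),(238,256),(90,70),(212,85)]),('S',S,[(497,238),(620,222),(515,60),(655,75)])]:
    X=[onz(s,P(*p),z).round(4) for p,z in zip(pts,[.145,.145,.191,.191])]; print(n,X)
    d=X[1]-X[0]; print(np.degrees(np.arctan2(-d[0],d[1])),np.hypot(*d[:2]))
    d=X[3]-X[2]; print(np.degrees(np.arctan2(-d[0],d[1])),np.hypot(*d[:2]))
E
```

```text
L [array([ 0.4073, -0.2992,  0.145 ]), array([ 0.4082, -0.2691,  0.145 ]), array([ 0.4045, -0.2984,  0.191 ]), array([ 0.4047, -0.2702,  0.191 ])]
-1.7126525766888008 0.030113452143518866
-0.4063462333089898 0.028200709210940072
S [array([0.3995, 0.2379, 0.145 ]), array([0.3892, 0.2647, 0.145 ]), array([0.3943, 0.2338, 0.191 ]), array([0.3938, 0.2635, 0.191 ])]
21.023183498960563 0.028711147660795452
0.9644843022265397 0.029704208456042054
```

Emit:
move_arm(
  turn=[
    [0,0,-0.5],
    [0,0,-0.5],
    [0,0,-0.5],
    [0,0,0],
    [0,0,0],
    [0,0,0],
    [0,0,0],
    [0,0,0],
    [0,0,0],
    [0,0,0],
    [0,0,0],
    [0,0,0],
  ],
  delta_pos=[
    [0.4,-0.2,-1.5],
    [0.4,-0.2,-2.5],
    [0.4,-0.1,-3],
    [0,0,-3],
    [0,0,-2.2],
    [0,0,-1.4],
    [0,0,-0.8],
    [0,0,0],
    [0,0,0],
    [0,0,0],
    [0,0,0],
    [0,0,0],
  ],
  fingers=[0,0,0,0,0,0,0,150,255,255,255,255],
)

```text
t: 2.4
tcp_pos: [0.4067, -0.2847, 0.1601]
ee_rot: [[0.999, 0.001, 0.032], [-0.032, -0.001, 0.999], [0.001, -1.0, -0.001]]
force: [0.2, 0.6, -0.1]
gripper_width: 0.0252
```

Emit:
move_arm(
  turn=[
    [0,0,0],
    [0,0,0],
    [0,0,0],
  ],
  delta_pos=[
    [0,0,0],
    [0,0,0],
    [0,0,0],
  ],
  fingers=[255,255,255],
)

```text
t: 2.65
tcp_pos: [0.4067, -0.2847, 0.1599]
ee_rot: [[1.0, 0.001, 0.031], [-0.031, -0.001, 1.0], [0.001, -1.0, -0.001]]
force: [-1.6, -0.8, 7.1]
gripper_width: 0.0092
```

```bash
python3 - <<'E'
from h import *
s=status.get_state(); print(s['t'],s['tcp_pos'],s['force'],s['gripper_width'])
c=cams.camera('wrist'); cv2.imwrite('pics/w2.png',c['frame'][:,:,::-1])
E
```

```text
2.65 [ 0.40672226 -0.28472205  0.1599206 ] [-1.62056814 -0.80081009  7.12304749] 0.009217982310078265
```

View pics/w2.png

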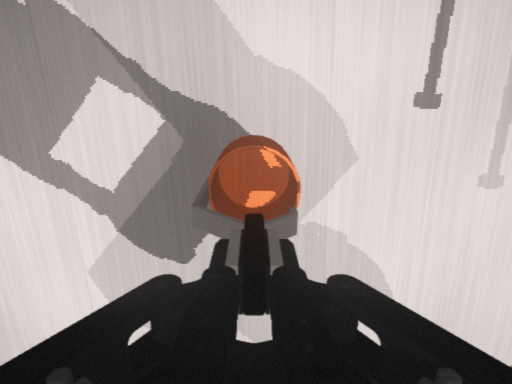

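Emit:
move_arm(
  turn=[
    [0,0,0],
    [0,0,0],
    [0,0,0],
    [0,0,0],
    [0,0,0],
    [0,0,0],
    [0,0,0],
    [0,0,0],
    [0,0,0],
    [0,0,0],
    [0,0,0],
    [0,0,0],
  ],
  delta_pos=[
    [0,0,0.5],
    [0,0,1.5],
    [0,0,2],
    [0,0,2.5],
    [0,0,2.5],
    [0,0,2.5],
    [0,0,2],
    [0,0,1.2],
    [0,0,0.5],
    [0,0,0.2],
    [0,0,0],
    [0,0,0],
  ],
  fingers=[255,255,255,255,255,255,255,255,255,255,255,255],
)

```text
t: 3.7
tcp_pos: [0.406, -0.284, 0.3124]
ee_rot: [[1.0, -0.001, 0.032], [-0.032, 0.001, 1.0], [-0.001, -1.0, 0.001]]
force: [1.2, 0.2, -3.4]
gripper_width: 0.0091
```

```bash
python3 - <<'E'
from h import *
for i in range(4):
    s=status.get_state(); print(s['t'],s['tcp_pos'],s['force'],s['ft_torque'],s['gripper_width'])
    c=cams.camera('wrist')
cv2.imwrite('pics/w3.png',c['frame'][:,:,::-1])
s=cams.camera('scene');cv2.imwrite('pics/s3.png',s['frame'][:,:,::-1])
E
```

```text
3.7 [ 0.40604934 -0.2839933   0.31236894] [ 1.22786649  0.23555819 -3.39711208] [ 0.03496025  0.02157852 -0.01661651] 0.009124461263521191
3.75 [ 0.40604226 -0.2839739   0.31228719] [-0.51109031  0.18732788 -3.37221528] [0.04852788 0.02834564 0.00435525] 0.009321271496151012
3.8 [ 0.40608103 -0.28402234  0.31234497] [ 0.48550041  0.70835926 -3.64849833] [-0.02430381  0.01222312 -0.02487799] 0.009291447271920423
3.85 [ 0.40614725 -0.28409837  0.31247037] [-0.14655001  0.0505946  -3.4474611 ] [ 0.00335925 -0.0027738   0.02561311] 0.009293058169875508
```

View pics/w3.png

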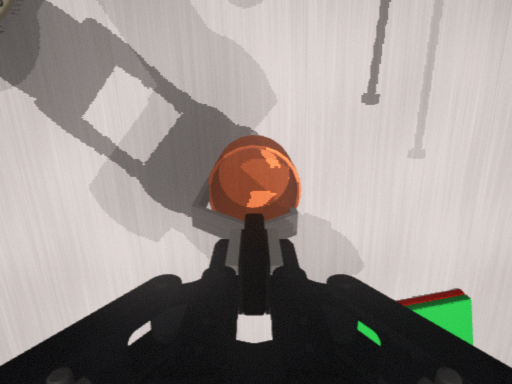

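View pics/s3.png

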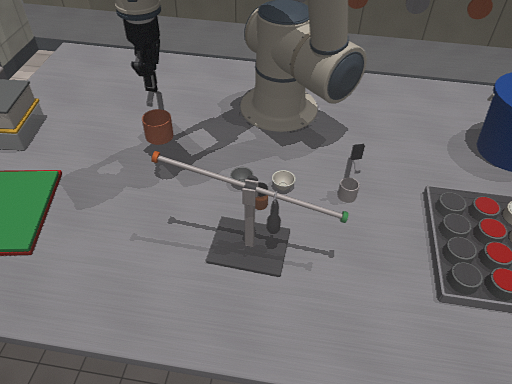

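Weighing gives about 0.35 kg for the copper dipper. I'll hang it about 0.11 m right of the pivot and carry it there in two moves, sideways first.

Emit:
move_arm(
  turn=[
    [0,0,-0.3],
    [0,0,-0.3],
    [0,0,-0.3],
    [0,0,-0.4],
    [0,0,0],
    [0,0,0],
    [0,0,0],
    [0,0,0],
    [0,0,0],
    [0,0,0],
    [0,0,0],
    [0,0,0],
  ],
  delta_pos=[
    [0.6,0.8,0],
    [1.2,1.6,0],
    [1.2,1.7,0],
    [1.2,1.7,0],
    [1.2,1.7,0],
    [1.2,1.7,0],
    [1.2,1.7,0],
    [1.2,1.7,0],
    [1.2,1.7,0],
    [1.2,1.7,0],
    [0.6,1.1,0],
    [0.2,0.6,0],
  ],
  fingers=[255,255,255,255,255,255,255,255,255,255,255,255],
)

```text
t: 4.95
tcp_pos: [0.529, -0.1061, 0.313]
ee_rot: [[0.999, -0.0, 0.053], [-0.053, 0.0, 0.999], [-0.0, -1.0, 0.0]]
force: [-0.7, -0.2, -3.6]
gripper_width: 0.0091
```

```bash
python3 - <<'E'
from h import *
s=status.get_state(); print(s['t'],s['tcp_pos'],s['force'],s['q'])
c=cams.camera('wrist');cv2.imwrite('pics/w4.png',c['frame'][:,:,::-1])
s=cams.camera('scene');cv2.imwrite('pics/s4.png',s['frame'][:,:,::-1])
E
```

```text
4.95 [ 0.52902068 -0.10608224  0.31295589] [-0.7475906  -0.19188015 -3.61987188] [-1.76884265e+01  1.71634508e+01  8.21518051e+01  1.22928354e-02
  8.07051423e+01 -1.46608601e+01]
```

View pics/w4.png

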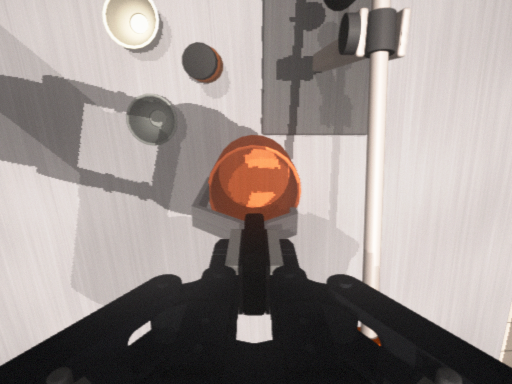

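View pics/s4.png

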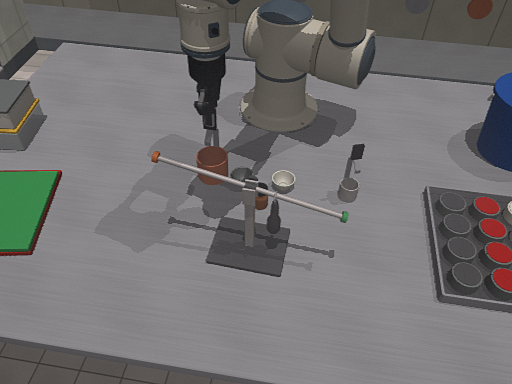

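The wrist view shows the bar running from (379,60) to (372,280), beside the held cup. I check it against my estimate of the bar's line.

```bash
python3 - <<'E'
from h import *
c=cams.camera('wrist'); f=c['frame'].astype(int)
for r in (90,130,170,210,250):
    g=f[r,340:410].mean(1); x=np.nonzero(f[r,340:410].min(1)>0)[0]
    e=np.diff(g); print(r, 340+np.argsort(-abs(e))[:4], g[20:50].astype(int)[::3])
    
E
python3 - <<'E'
from h import *
c=cams.camera('wrist')
i=cv2.cvtColor(c['frame'],cv2.COLOR_RGB2GRAY)[60:280,350:400]
cv2.imwrite('pics/z5.png',cv2.resize(i,None,fx=6,fy=2.7))
E
```

```text
90 [371 372 370 373] [130 128 123 109 155 212 241 249 239 221]
130 [369 371 370 372] [134 135 132 119 189 227 250 246 235 215]
170 [366 365 368 369] [225 224 194 162 214 242 252 241 219 223]
210 [364 365 367 368] [226 223 134 190 229 250 248 235 223 223]
250 [363 364 366 367] [221 212 149 210 238 251 240 215 219 223]
```

View pics/z5.png

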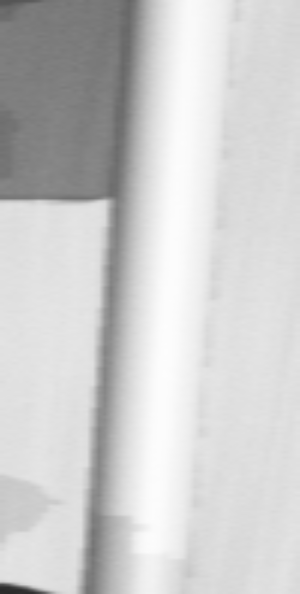

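```bash
python3 - <<'E'
from h import *
c=cams.camera('wrist')
for uv in [(379.5,78),(376.3,161),(373.0,245)]:
    z=.23
    for _ in range(20):
        X=onz(c,uv,z); z=.22-(X[1]-.0032)*np.tan(.21)
    print(X.round(4),'pred x',.6206+(X[1]-.0032)*.0549)
print(status.get_state()['t'])
E
```

```text
[ 0.6203 -0.0279  0.2266] pred x 0.6188922880193065
[ 0.6169 -0.0838  0.2385] pred x 0.6158237068054168
[ 0.6134 -0.1429  0.2511] pred x 0.6125776984960992
5.2
```

Emit:
move_arm(
  turn=[
    [0,0,0],
    [0,0,0],
    [0,0,0],
    [0,0,0],
    [0,0,0],
    [0,0,0],
    [0,0,0],
    [0,0,0],
    [0,0,0],
    [0,0,0],
    [0,0,0],
    [0,0,0],
  ],
  delta_pos=[
    [0.6,0,0],
    [1.1,0,0],
    [1.3,0,0],
    [1.4,0,0],
    [1.4,-0.1,0],
    [1.3,0,0],
    [1.0,0,0],
    [0.5,0,-0.3],
    [0,0,-0.8],
    [0,0,-0.8],
    [0,0,-0.6],
    [0,0,-0.2],
  ],
  fingers=[255,255,255,255,255,255,255,255,255,255,255,255],
)

```text
t: 6.2
tcp_pos: [0.6133, -0.1082, 0.2847]
ee_rot: [[0.999, -0.002, 0.054], [-0.054, 0.001, 0.999], [-0.002, -1.0, 0.0]]
force: [0.6, -0.5, -3.2]
gripper_width: 0.0092
```

```bash
python3 - <<'E'
from h import *
s=status.get_state(); print(s['t'],s['tcp_pos'],s['force'])
c=cams.camera('wrist');s=cams.camera('scene');t=cams.camera('top')
z=lambda f,x,y,w,h,k:cv2.resize(f[y:y+h,x:x+w,::-1],None,fx=k,fy=k,interpolation=cv2.INTER_CUBIC)
cv2.imwrite('pics/w5.png',np.hstack([z(c['frame'],180,100,150,200,3),z(s['frame'],140,100,110,200,3)]))
E
```

```text
6.2 [ 0.61332868 -0.10821234  0.28466612] [ 0.55784649 -0.45512826 -3.22631724]
```

View pics/w5.png

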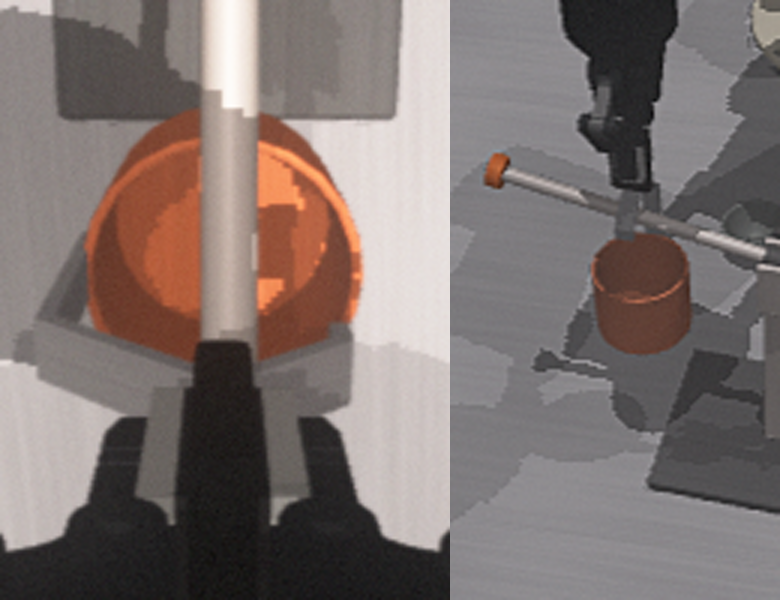

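Emit:
move_arm(
  turn=[
    [0,0,0],
    [0,0,0],
    [0,0,0],
    [0,0,0],
    [0,0,0],
    [0,0,0],
    [0,0,0],
    [0,0,0],
    [0,0,0],
    [0,0,0],
    [0,0,0],
    [0,0,0],
  ],
  delta_pos=[
    [0.1,0,-0.2],
    [0,0,-0.2],
    [0,0,-0.2],
    [0,0,-0.2],
    [0,0,-0.15],
    [0,0,-0.15],
    [0,0,-0.15],
    [0,0,-0.15],
    [0,0,-0.15],
    [0,0,-0.15],
    [0,0,-0.15],
    [0,0,-0.15],
  ],
  fingers=[255,255,255,255,255,255,255,255,255,255,255,255],
)

```text
t: 7.35
tcp_pos: [0.6154, -0.1083, 0.2661]
ee_rot: [[0.999, -0.0, 0.054], [-0.054, -0.0, 0.999], [-0.0, -1.0, -0.0]]
force: [-0.1, -0.3, -2.4]
gripper_width: 0.009
```

Emit:
move_arm(
  turn=[
    [0,0,0],
    [0,0,0],
    [0,0,0],
    [0,0,0],
    [0,0,0],
    [0,0,0],
    [0,0,0],
    [0,0,0],
    [0,0,0],
    [0,0,0],
    [0,0,0],
    [0,0,0],
  ],
  delta_pos=[
    [0,0,-0.15],
    [0,0,-0.15],
    [0,0,-0.15],
    [0,0,-0.15],
    [0,0,-0.15],
    [0,0,-0.15],
    [0,0,-0.15],
    [0,0,-0.15],
    [0,0,-0.15],
    [0,0,-0.15],
    [0,0,-0.15],
    [0,0,-0.1],
  ],
  fingers=[255,255,255,255,255,255,255,255,255,255,255,255],
)

```text
t: 8.35
tcp_pos: [0.6154, -0.1083, 0.2486]
ee_rot: [[0.999, -0.0, 0.054], [-0.054, 0.0, 0.999], [-0.0, -1.0, -0.0]]
force: [-0.5, -0.3, -1.6]
gripper_width: 0.0089
```

```bash
cat >> h.py <<'E'
def bar(save=None):
    t=cams.camera('top');s=cams.camera('scene'); P=[]
    for fn,bt,bs in [(green,(140,110,185,165),(325,170,365,245)),(orange,(350,115,395,165),(140,135,175,240))]:
        a=mask(t,fn,bt);b=mask(s,fn,bs); P.append(tri(t,a[1],s,b[1])[0])
    d=P[0]-P[1]; print('ends z',P[0][2].round(4),P[1][2].round(4),'tilt',np.arctan2(d[2],np.hypot(*d[:2])).round(3))
    st=status.get_state(); print(st['t'],st['tcp_pos'].round(4),st['force'].round(2),st['gripper_width'].round(4))
    if save: 
        z=lambda f,x,y,w,h,k:cv2.resize(f[y:y+h,x:x+w,::-1],None,fx=k,fy=k,interpolation=cv2.INTER_CUBIC)
        cv2.imwrite(save,z(s['frame'],130,90,260,180,3))
    return P
E
python3 -c "
from h import *
bar('pics/b1.png')"
```

```text
Traceback (most recent call last):
  File "h.py", line 28, in bar
    a=mask(t,fn,bt);b=mask(s,fn,bs); P.append(tri(t,a[1],s,b[1])[0])
                                                    ~^^^
TypeError: 'NoneType' object is not subscriptable
```

```bash
python3 -c "
from h import *
t=cams.camera('top');s=cams.camera('scene')
cv2.imwrite('pics/b1.png',np.vstack([t['frame'][100:260,100:420,::-1],s['frame'][90:270,100:420,::-1]]).repeat(2,0)[:600].repeat(2,1))"
```

```text
(no output)
```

View pics/b1.png

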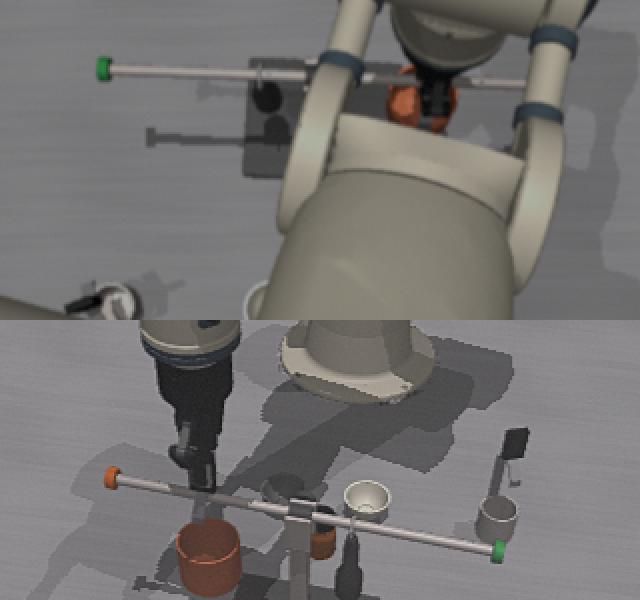

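The arm hides the orange end in the top view. I'll measure tilt from the scene view alone, casting rays onto the bar's known vertical plane.

```bash
cat >> h.py <<'E'
PV=np.array([0.6206,0.0032,0.22]);BD=np.array([.0548,.9985,0]);BN=np.array([.9985,-.0548,0])
def onbar(c,uv):
    o,d=ray(c,*uv); X=o+d*((PV-o)@BN)/(d@BN); return X,(X-PV)@BD
def bar(save=None):
    s=cams.camera('scene'); P=[]
    for fn,bs in [(green,(325,170,365,245)),(orange,(140,135,172,240))]:
        b=mask(s,fn,bs); P.append(onbar(s,b[1])[0] if b else np.full(3,np.nan))
    d=P[0]-P[1]; print('ends z',P[0][2].round(4),P[1][2].round(4),'tilt',np.arctan2(d[2],np.hypot(*d[:2])).round(3),'left only',np.arctan2(P[0][2]-.2228,(P[0]-PV)@BD).round(3))
    st=status.get_state(); print(st['t'],st['tcp_pos'].round(4),st['force'].round(2),st['gripper_width'].round(4))
    if save: 
        cv2.imwrite(save,cv2.resize(s['frame'][90:270,130:390,::-1],None,fx=3,fy=3,interpolation=cv2.INTER_CUBIC))
    return s
E
python3 -c "
from h import *
bar()"
```

```text
ends z 0.215 0.2296 tilt -0.033 left only -0.035Traceback (most recent call last):
  File "<string>", line 3, in <module>
    bar()
    ~~~^^
  File "h.py", line 43, in bar
    st=status.get_state(); print(st['t'],st['tcp_pos'].round(4),st['force'].round(2),st['gripper_width'].round(4))
                                                                                     ^^^^^^^^^^^^^^^^^^^^^^^^^
AttributeError: 'float' object has no attribute 'round'
```

```bash
sed -i "s/st\['gripper_width'\].round(4)/round(float(st['gripper_width']),4)/" h.py
```

Emit:
move_arm(
  turn=[
    [0,0,0],
    [0,0,0],
    [0,0,0],
    [0,0,0],
    [0,0,0],
    [0,0,0],
    [0,0,0],
    [0,0,0],
    [0,0,0],
    [0,0,0],
    [0,0,0],
    [0,0,0],
  ],
  delta_pos=[
    [0,0,-0.12],
    [0,0,-0.15],
    [0,0,-0.15],
    [0,0,-0.15],
    [0,0,-0.15],
    [0,0,-0.15],
    [0,0,-0.15],
    [0,0,-0.15],
    [0,0,-0.15],
    [0,0,-0.15],
    [0,0,-0.1],
    [0,0,-0.1],
  ],
  fingers=[255,255,255,255,255,255,255,255,255,255,255,255],
)

```text
t: 9.6
tcp_pos: [0.6155, -0.1082, 0.232]
ee_rot: [[0.999, 0.0, 0.054], [-0.054, 0.0, 0.999], [0.0, -1.0, 0.0]]
force: [0.1, 0.3, -0.7]
gripper_width: 0.0092
```

```bash
python3 -c "
from h import *
bar('pics/b2.png');bar()"
```

```text
ends z 0.2508 0.1966 tilt 0.122 left only 0.127
9.65 [ 0.6154 -0.1082  0.2318] [-1.01 -0.51 -1.65] 0.0095
ends z 0.2507 0.1952 tilt 0.125 left only 0.127
9.7 [ 0.6154 -0.1082  0.2319] [-0.7   0.91 -1.1 ] 0.0093
```

View pics/b2.png

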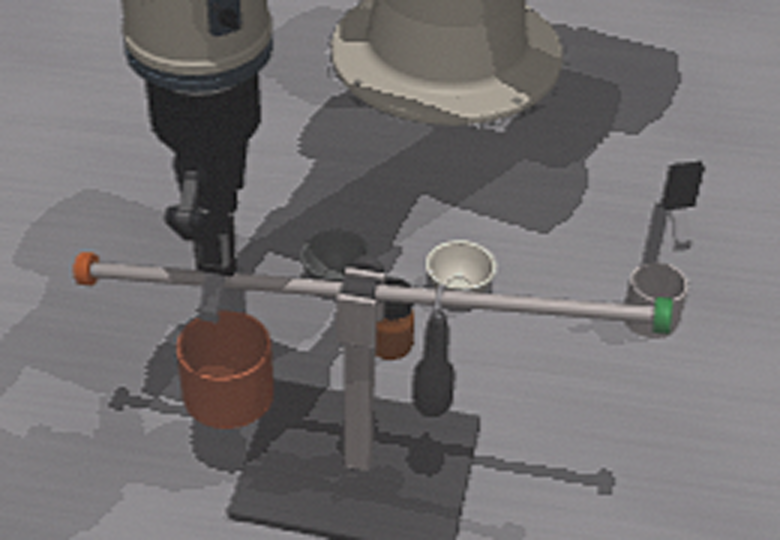

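Emit:
move_arm(
  turn=[
    [0,0,0],
    [0,0,0],
    [0,0,0],
    [0,0,0],
    [0,0,0],
    [0,0,0],
    [0,0,0],
    [0,0,0],
    [0,0,0],
    [0,0,0],
  ],
  delta_pos=[
    [0,0,-0.1],
    [0,0,-0.1],
    [0,0,-0.1],
    [0,0,-0.1],
    [0,0,-0.1],
    [0,0,-0.1],
    [0,0,-0.1],
    [0,0,-0.1],
    [0,0,0],
    [0,0,0],
  ],
  fingers=[255,255,255,255,255,255,255,255,255,255],
)

```text
t: 10.53
tcp_pos: [0.6153, -0.1083, 0.224]
ee_rot: [[0.999, -0.0, 0.054], [-0.054, -0.0, 0.999], [-0.0, -1.0, -0.0]]
force: [-2.4, 1.3, -0.2]
gripper_width: 0.0092
```

```bash
python3 -c "
from h import *
for i in range(6): bar()"
```

```text
ends z 0.2659 0.1801 tilt 0.194 left only 0.196
10.5833 [ 0.6153 -0.1083  0.2241] [-1.67  1.54 -0.06] 0.0091
ends z 0.2651 0.1805 tilt 0.192 left only 0.193
10.6333 [ 0.6154 -0.1083  0.2241] [-1.93  1.52 -0.06] 0.0092
ends z 0.2651 0.1809 tilt 0.191 left only 0.193
10.6833 [ 0.6154 -0.1083  0.2241] [-2.13  1.47  0.48] 0.0092
ends z 0.2648 0.1814 tilt 0.189 left only 0.191
10.7333 [ 0.6154 -0.1084  0.2241] [-1.57  1.58  0.29] 0.009
ends z 0.2648 0.1812 tilt 0.19 left only 0.191
10.7833 [ 0.6154 -0.1083  0.2241] [-1.92  1.27  0.53] 0.0089
ends z 0.2653 0.1809 tilt 0.191 left only 0.194
10.8333 [ 0.6154 -0.1084  0.2241] [-1.36  2.08  0.05] 0.0092
```

Emit:
move_arm(
  turn=[
    [0,0,0],
    [0,0,0],
    [0,0,0],
  ],
  delta_pos=[
    [-0.05,0.03,0],
    [-0.05,0.03,0],
    [0,0,0],
  ],
  fingers=[255,255,255],
)

```text
t: 11.08
tcp_pos: [0.6147, -0.108, 0.2242]
ee_rot: [[0.999, 0.001, 0.054], [-0.054, -0.001, 0.999], [0.001, -1.0, -0.001]]
force: [0.2, -1.3, -0.8]
gripper_width: 0.0094
```

```bash
python3 -c "
from h import *
for i in range(2): bar()"
```

```text
ends z 0.2645 0.182 tilt 0.187 left only 0.19
11.1333 [ 0.6147 -0.108   0.2242] [-0.05 -1.27 -0.17] 0.0093
ends z 0.265 0.1823 tilt 0.188 left only 0.193
11.1833 [ 0.6147 -0.1079  0.2242] [ 0.02 -2.09 -0.53] 0.0092
```

Emit:
move_arm(
  turn=[
    [0,0,0],
    [0,0,0],
    [0,0,0],
    [0,0,0],
    [0,0,0],
    [0,0,0],
  ],
  delta_pos=[
    [0,0,0],
    [0,0,0],
    [0,0,0],
    [0,0,0],
    [0,0,0],
    [0,0,0],
  ],
  fingers=[215,205,195,190,190,190],
)

```text
t: 11.68
tcp_pos: [0.6144, -0.1077, 0.2241]
ee_rot: [[0.999, 0.0, 0.054], [-0.054, 0.0, 0.999], [0.0, -1.0, 0.0]]
force: [-0.3, -1.1, -0.3]
gripper_width: 0.0217
```

```bash
python3 -c "
from h import *
for i in range(3): bar('pics/b3.png')
c=cams.camera('wrist');cv2.imwrite('pics/w6.png',c['frame'][:,:,::-1])"
```

```text
ends z 0.2714 0.1722 tilt 0.225 left only 0.222
11.7333 [ 0.6144 -0.1077  0.2241] [-0.1   0.18 -1.29] 0.0218
ends z 0.2703 0.1752 tilt 0.216 left only 0.217
11.7833 [ 0.6144 -0.1077  0.2241] [-0.64  0.51 -0.1 ] 0.0218
ends z 0.2702 0.1758 tilt 0.214 left only 0.216
11.8333 [ 0.6144 -0.1077  0.2241] [-0.33 -0.09  0.08] 0.0214
```

View pics/b3.png

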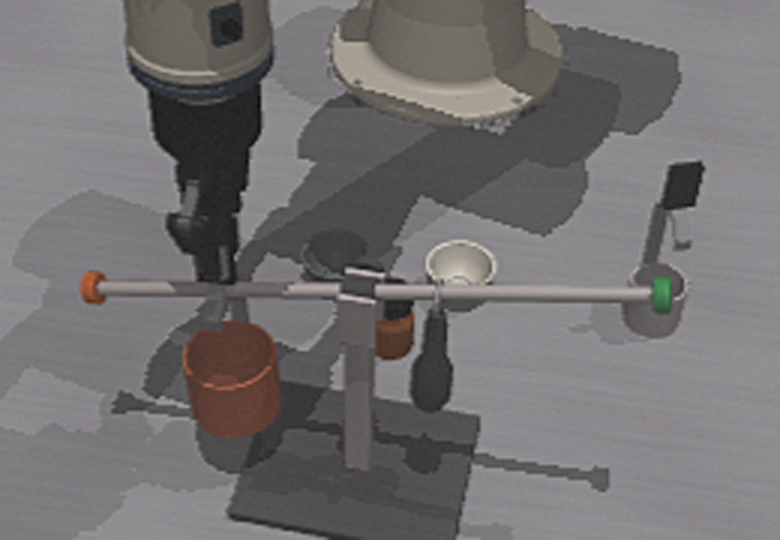

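View pics/w6.png

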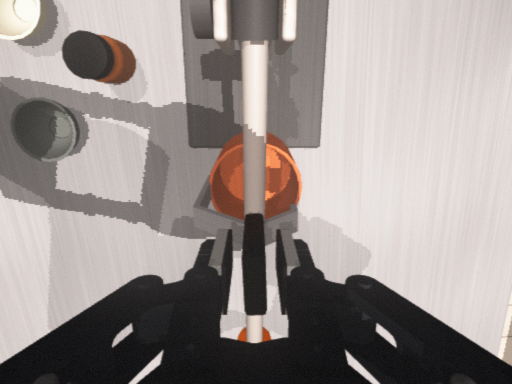

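Emit:
move_arm(
  turn=[
    [0,0,0],
    [0,0,0],
    [0,0,0],
    [0,0,0],
    [0,0,0],
    [0,0,0],
    [0,0,0],
    [0,0,0],
    [0,0,0],
    [0,0,0],
  ],
  delta_pos=[
    [0,0,0],
    [0,0,0],
    [0,0,0.3],
    [0,0,0.6],
    [0,0,1],
    [0,0,1.5],
    [0,0,2],
    [0,0,2],
    [0,0,2],
    [0,0,1],
  ],
  fingers=[150,120,120,120,120,120,120,120,120,120],
)

```text
t: 12.72
tcp_pos: [0.6151, -0.1079, 0.3317]
ee_rot: [[0.999, 0.004, 0.054], [-0.054, -0.001, 0.999], [0.004, -1.0, -0.001]]
force: [-0.1, -0.2, 0.5]
gripper_width: 0.0454
```

```bash
python3 -c "
from h import *
for i in range(3): s=bar('pics/b4.png')
m=mask(s,copper,(170,180,250,260)); print(m[1:])
"
```

```text
ends z 0.2677 0.1779 tilt 0.204 left only 0.205
12.7667 [ 0.6155 -0.108   0.3325] [-0.14 -0.09  1.13] 0.0452
ends z 0.2677 0.1782 tilt 0.203 left only 0.205
12.8167 [ 0.6152 -0.1079  0.3304] [ 0.2  -1.27 -0.33] 0.045
ends z 0.2684 0.1773 tilt 0.207 left only 0.208
12.8667 [ 0.6146 -0.1078  0.3286] [-0.01 -0.02 -0.33] 0.0451
(array([207.131, 215.923]), array([ 191,  197,   32,   39, 1000], dtype=int32))
```

View pics/b4.png

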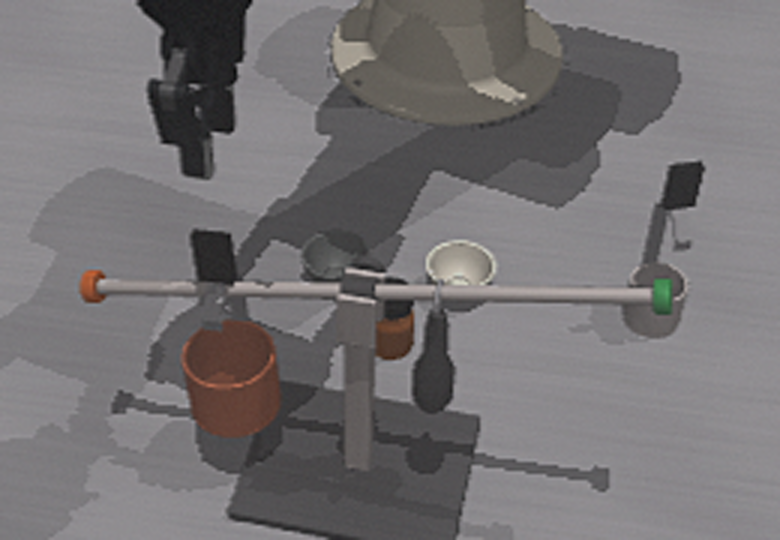

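Emit:
move_arm(
  turn=[
    [0,0,0],
    [0,0,1.9],
    [0,0,1.9],
    [0,0,1.9],
    [0,0,1.9],
    [0,0,1.9],
    [0,0,1.9],
    [0,0,1.9],
    [0,0,1.9],
    [0,0,1.9],
    [0,0,1.9],
    [0,0,1],
  ],
  delta_pos=[
    [-1,1,0.2],
    [-2,2.5,0],
    [-2,3.2,0],
    [-2,3.3,0],
    [-2.1,3.3,0],
    [-2.1,3.4,0],
    [-2.1,3.4,0],
    [-2.1,3.4,0],
    [-2.1,3.4,0],
    [-2.1,3.4,0],
    [-2.1,3.4,-1],
    [-0.8,1.5,-1],
  ],
  fingers=[100,60,0,0,0,0,0,0,0,0,0,0],
)

```text
t: 13.87
tcp_pos: [0.3864, 0.2469, 0.3091]
ee_rot: [[0.956, -0.001, -0.294], [0.294, 0.0, 0.956], [-0.001, -1.0, 0.001]]
force: [1.4, 0.1, -0.4]
gripper_width: 0.0853
```

```bash
python3 - <<'E'
from h import *
bar()
c=cams.camera('wrist'); cv2.imwrite('pics/w7.png',c['frame'][:,:,::-1]);np.savez('w7.npz',**c)
cv2.imwrite('pics/z7.png',cv2.resize(c['frame'][115:215,205:305,::-1],None,fx=6,fy=6,interpolation=cv2.INTER_NEAREST))
E
```

```text
ends z 0.2698 0.1754 tilt 0.214 left only 0.214
13.9167 [0.3854 0.2474 0.3071] [-2.02 -0.75 -2.91] 0.0854
```

View pics/w7.png

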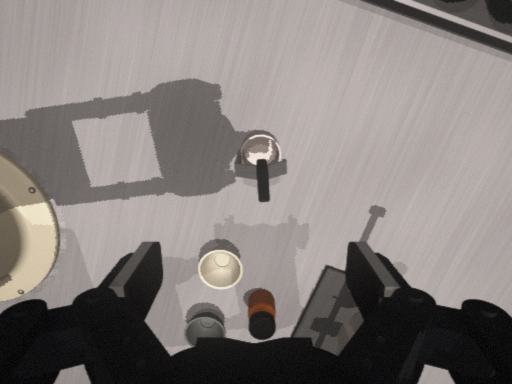

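```bash
python3 - <<'E'
from h import *
c=cams.camera('wrist');np.savez('w7.npz',**c); print(status.get_state()['tcp_pos'])
cv2.imwrite('pics/z8.png',cv2.resize(c['frame'][115:215,210:310,::-1],None,fx=6,fy=6,interpolation=cv2.INTER_NEAREST))
E
```

```text
[0.38788599 0.24485161 0.30855913]
```

View pics/z8.png

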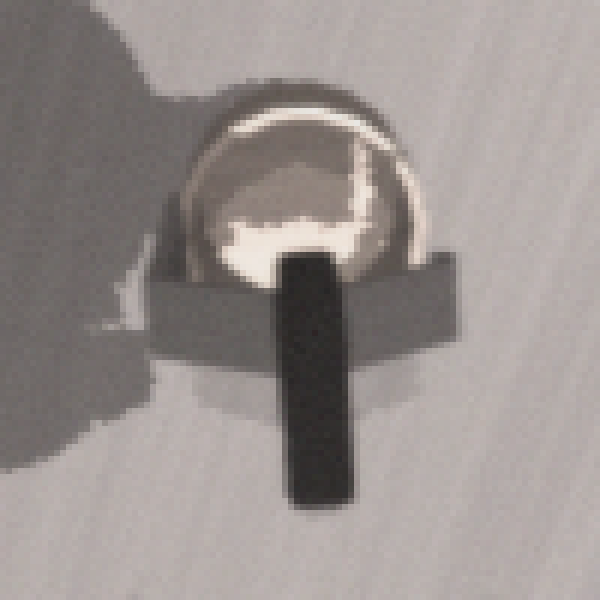

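```bash
python3 - <<'E'
from h import *
c=dict(np.load('w7.npz'))
P=lambda x,y:(210+x/6-.5,115+y/6-.5)
a=onz(c,P(321,507),.191);b=onz(c,P(311.5,355),.191);print(a,b,np.hypot(*(a-b)[:2]))
d=b-a; yaw=np.degrees(np.arctan2(-d[0],d[1])); print(yaw)
print('ctr',a+d/np.linalg.norm(d)*.015)
l=onz(c,P(185,225),.05);r=onz(c,P(428,225),.05);print('rim',(l+r)/2,np.linalg.norm(l-r)); print(onz(c,P(300,100),.05))
E
```

```text
[0.39950496 0.23475631 0.191     ] [0.39126269 0.25612686 0.191     ] 0.02290491289466634
21.090802487831894
ctr [0.39410725 0.24875148 0.191     ]
rim [0.39513743 0.2499088  0.05      ] 0.05227053568987284
[0.38578427 0.27490528 0.05      ]
```

Emit:
move_arm(
  turn=[
    [0,0,1],
    [0,0,1],
    [0,0,1],
    [0,0,0.5],
    [0,0,0],
    [0,0,0],
    [0,0,0],
    [0,0,0],
    [0,0,0],
    [0,0,0],
    [0,0,0],
    [0,0,0],
  ],
  delta_pos=[
    [0.3,0.1,-1.5],
    [0.2,0.1,-2.5],
    [0.2,0.1,-3],
    [0,0.1,-3],
    [0,0,-2.3],
    [0,0,-1.5],
    [0,0,-0.8],
    [0,0,0],
    [0,0,0],
    [0,0,0],
    [0,0,0],
    [0,0,0],
  ],
  fingers=[0,0,0,0,0,0,0,150,255,255,255,255],
)

```text
t: 15.02
tcp_pos: [0.3969, 0.2484, 0.1649]
ee_rot: [[0.937, 0.002, -0.348], [0.348, 0.001, 0.937], [0.002, -1.0, 0.0]]
force: [-0.3, -0.3, 0.5]
gripper_width: 0.0257
```

Emit:
move_arm(
  turn=[
    [0,0,0],
    [0,0,0],
    [0,0,0],
  ],
  delta_pos=[
    [0,0,0],
    [0,0,0],
    [0,0,0],
  ],
  fingers=[255,255,255],
)

```text
t: 15.27
tcp_pos: [0.3959, 0.2482, 0.1646]
ee_rot: [[0.937, -0.001, -0.349], [0.349, -0.0, 0.937], [-0.001, -1.0, 0.0]]
force: [-4.3, -0.5, 13.4]
gripper_width: 0.0091
```

```bash
python3 - <<'E'
from h import *
bar()
c=cams.camera('wrist'); cv2.imwrite('pics/w9.png',c['frame'][:,:,::-1])
E
```

```text
ends z 0.2693 0.1747 tilt 0.214 left only 0.212
15.3167 [0.3959 0.2482 0.1646] [-4.62 -0.78 12.41] 0.0091
```

View pics/w9.png

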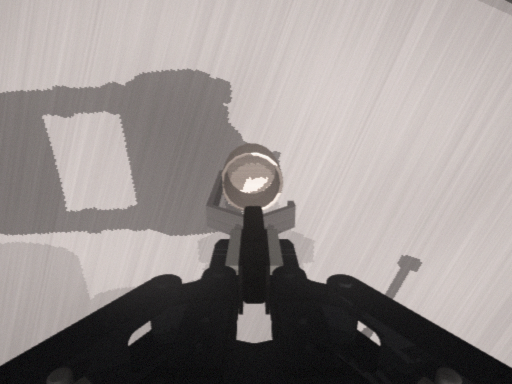

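Emit:
move_arm(
  turn=[
    [0,0,0],
    [0,0,0],
    [0,0,0],
    [0,0,0],
    [0,0,0],
    [0,0,0],
    [0,0,0],
    [0,0,0],
    [0,0,0],
    [0,0,0],
    [0,0,0],
    [0,0,0],
  ],
  delta_pos=[
    [0,0,0.5],
    [0,0,1.5],
    [0,0,2],
    [0,0,2.5],
    [0,0,2.5],
    [0,0,2.5],
    [0,0,2.2],
    [0,0,1.2],
    [0,0,0.6],
    [0,0,0.3],
    [0,0,0],
    [0,0,0],
  ],
  fingers=[255,255,255,255,255,255,255,255,255,255,255,255],
)

```text
t: 16.37
tcp_pos: [0.3961, 0.2482, 0.3213]
ee_rot: [[0.937, -0.001, -0.349], [0.349, -0.001, 0.937], [-0.001, -1.0, -0.0]]
force: [-1.0, -0.0, -2.8]
gripper_width: 0.0087
```

```bash
python3 - <<'E'
from h import *
F=[]
for i in range(10):
    cams.camera('wrist'); s=status.get_state(); F.append(s['force'][2])
print(np.round(F,2),np.mean(F),s['t'],s['tcp_pos'])
bar()
E
```

```text
[-2.31 -2.09 -1.96 -1.53 -1.37 -1.63 -1.59 -1.92 -2.64 -2.71] -1.9740085211383396 16.8667 [0.39640294 0.24829013 0.32200296]
ends z 0.2688 0.1753 tilt 0.212 left only 0.21
16.9167 [0.3964 0.2483 0.322 ] [-0.19  0.64 -1.87] 0.0094
```

Emit:
move_arm(
  turn=[
    [0,0,-1],
    [0,0,-2.1],
    [0,0,-2.1],
    [0,0,-2.1],
    [0,0,-2.1],
    [0,0,-2.1],
    [0,0,-2.1],
    [0,0,-2.1],
    [0,0,-2.1],
    [0,0,-2.1],
    [0,0,-2.1],
    [0,0,-1.5],
  ],
  delta_pos=[
    [0.6,-0.5,0],
    [1.2,-1.1,0],
    [1.4,-1.2,0],
    [1.4,-1.2,0],
    [1.4,-1.2,0],
    [1.4,-1.2,0],
    [1.4,-1.2,0],
    [1.4,-1.2,0],
    [1.4,-1.2,0],
    [1.4,-1.2,0],
    [1,-1,0],
    [0.4,-0.5,0],
  ],
  fingers=[255,255,255,255,255,255,255,255,255,255,255,255],
)

```text
t: 17.92
tcp_pos: [0.5418, 0.1197, 0.3218]
ee_rot: [[0.998, 0.0, 0.058], [-0.058, -0.0, 0.998], [0.0, -1.0, -0.0]]
force: [-0.3, 0.3, -1.9]
gripper_width: 0.0088
```

```bash
python3 - <<'E'
from h import *
s=bar('pics/b10.png')
c=cams.camera('wrist');np.savez('w10.npz',**c); cv2.imwrite('pics/w10.png',c['frame'][:,:,::-1])
print(status.get_state()['tcp_pos'],status.get_state()['ee_rot'].round(3)[:,0])
E
```

```text
ends z 0.2692 0.1752 tilt 0.213 left only 0.212
17.9667 [0.5417 0.1196 0.3218] [-0.36 -1.23 -1.51] 0.0088
[0.54078406 0.12048732 0.32182332] [ 0.998 -0.057 -0.   ]
```

View pics/w10.png

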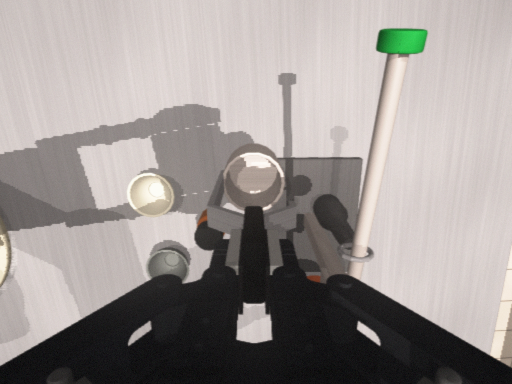

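View pics/b10.png

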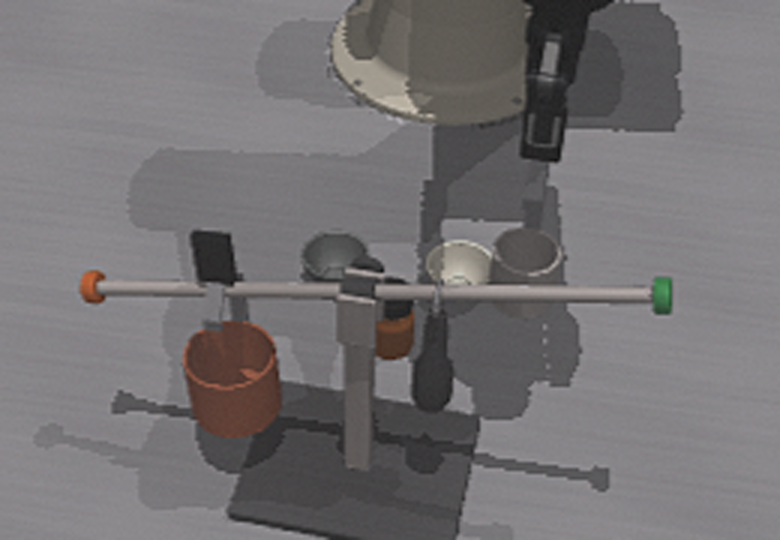

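```bash
python3 - <<'E'
from h import *
c=dict(np.load('w10.npz'));f=c['frame'].astype(int)
for r in (90,130,170,210):
    row=cv2.GaussianBlur(c['frame'],(3,3),0)[r].astype(int).mean(1); e=np.abs(np.diff(row)); k=np.argsort(-e[345:420])[:5]+345
    print(r,k)
for uv in [(392.5,90),(384,130),(376,170),(368,210)]:
    z=.25
    for _ in range(20):
        X=onz(c,uv,z); z=.22+(X[1]-.0032)*np.tan(.212)
    print(X.round(4),'pred',.6206+(X[1]-.0032)*.0549)
cv2.imwrite('pics/z10.png',cv2.resize(c['frame'][60:240,340:430,::-1],None,fx=5,fy=3.3))
E
```

```text
90 [379 380 383 384 382]
130 [372 373 371 375 376]
170 [365 361 364 360 362]
210 [360 346 361 362 359]
[0.6334 0.1909 0.2604] pred 0.6309070325980086
[0.6318 0.1657 0.255 ] pred 0.6295220675954171
[0.6304 0.137  0.2488] pred 0.6279465323648511
[0.6287 0.1041 0.2417] pred 0.6261396850071849
```

View pics/z10.png

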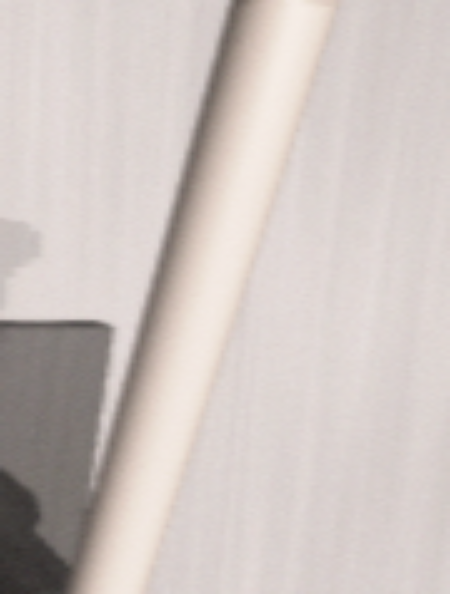

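Emit:
move_arm(
  turn=[
    [0,0,0],
    [0,0,0],
    [0,0,0],
    [0,0,0],
    [0,0,0],
    [0,0,0],
    [0,0,0],
    [0,0,0],
    [0,0,0],
    [0,0,0],
    [0,0,0],
    [0,0,0],
  ],
  delta_pos=[
    [0.6,0,0],
    [1.1,0,0],
    [1.3,0.1,0],
    [1.4,0,0],
    [1.4,0,0],
    [1.3,0,0],
    [1.0,0,0],
    [0.5,0,-0.3],
    [0,0,-0.8],
    [0,0,-0.8],
    [0,0,-0.6],
    [0,0,-0.2],
  ],
  fingers=[255,255,255,255,255,255,255,255,255,255,255,255],
)

```text
t: 19.02
tcp_pos: [0.6252, 0.1224, 0.2935]
ee_rot: [[0.999, -0.002, 0.054], [-0.054, -0.0, 0.999], [-0.002, -1.0, -0.0]]
force: [-0.8, -1.1, -2.0]
gripper_width: 0.0092
```

```bash
python3 - <<'E'
from h import *
s=bar()
c=cams.camera('wrist')
z=lambda f,x,y,w,h,k:cv2.resize(f[y:y+h,x:x+w,::-1],None,fx=k,fy=k,interpolation=cv2.INTER_CUBIC)
cv2.imwrite('pics/w11.png',np.hstack([z(c['frame'],180,100,150,200,3),z(s['frame'],260,90,110,200,3)]))
E
```

```text
ends z 0.2689 0.175 tilt 0.213 left only 0.21
19.0667 [0.6254 0.1223 0.2938] [-0.31 -0.37 -2.13] 0.0089
```

View pics/w11.png

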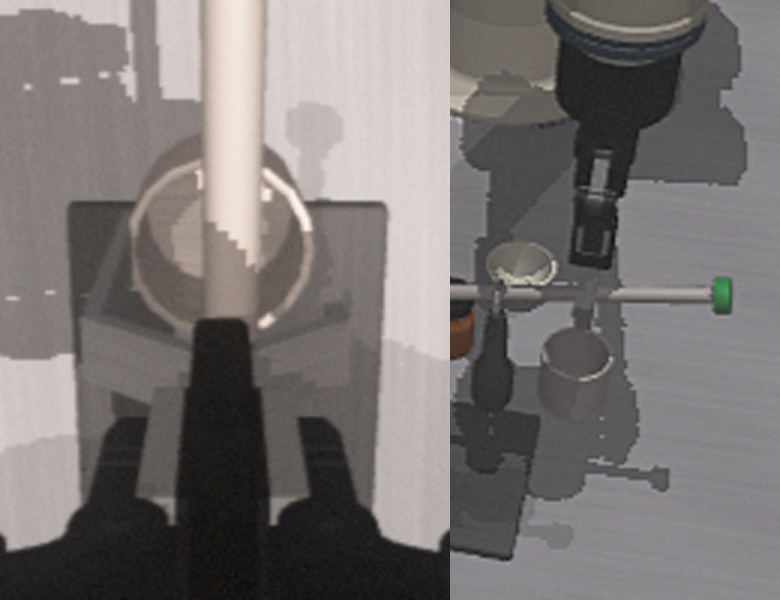

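Emit:
move_arm(
  turn=[
    [0,0,0],
    [0,0,0],
    [0,0,0],
    [0,0,0],
    [0,0,0],
    [0,0,0],
    [0,0,0],
    [0,0,0],
    [0,0,0],
    [0,0,0],
    [0,0,0],
    [0,0,0],
  ],
  delta_pos=[
    [0.1,0,-0.2],
    [0,0,-0.2],
    [0,0,-0.2],
    [0,0,-0.2],
    [0,0,-0.15],
    [0,0,-0.15],
    [0,0,-0.15],
    [0,0,-0.15],
    [0,0,-0.15],
    [0,0,-0.15],
    [0,0,-0.15],
    [0,0,-0.15],
  ],
  fingers=[255,255,255,255,255,255,255,255,255,255,255,255],
)

```text
t: 20.12
tcp_pos: [0.6274, 0.1223, 0.2749]
ee_rot: [[0.999, 0.0, 0.054], [-0.054, 0.0, 0.999], [0.0, -1.0, 0.0]]
force: [0.8, -0.6, -1.4]
gripper_width: 0.0089
```

Emit:
move_arm(
  turn=[
    [0,0,0],
    [0,0,0],
    [0,0,0],
    [0,0,0],
    [0,0,0],
    [0,0,0],
    [0,0,0],
    [0,0,0],
    [0,0,0],
    [0,0,0],
    [0,0,0],
    [0,0,0],
  ],
  delta_pos=[
    [0,0,-0.15],
    [0,0,-0.15],
    [0,0,-0.15],
    [0,0,-0.15],
    [0,0,-0.15],
    [0,0,-0.15],
    [0,0,-0.15],
    [0,0,-0.15],
    [0,0,-0.15],
    [0,0,-0.15],
    [0,0,-0.1],
    [0,0,-0.05],
  ],
  fingers=[255,255,255,255,255,255,255,255,255,255,255,255],
)

```text
t: 21.12
tcp_pos: [0.6274, 0.1223, 0.2584]
ee_rot: [[0.999, -0.0, 0.054], [-0.054, 0.0, 0.999], [-0.0, -1.0, 0.0]]
force: [-0.0, 1.2, -0.7]
gripper_width: 0.0087
```

```bash
python3 - <<'E'
from h import *
for i in range(5): s=bar('pics/b12.png')
E
```

```text
ends z 0.2378 0.2071 tilt 0.069 left only 0.068
21.1667 [0.6274 0.1223 0.2584] [ 0.5   0.61 -0.31] 0.009
ends z 0.2383 0.2071 tilt 0.07 left only 0.07
21.2167 [0.6274 0.1223 0.2585] [ 0.87  1.03 -1.18] 0.0089
ends z 0.2382 0.2074 tilt 0.07 left only 0.07
21.2667 [0.6275 0.1223 0.2586] [ 0.29 -0.16 -0.72] 0.009
ends z 0.2386 0.2068 tilt 0.072 left only 0.072
21.3167 [0.6274 0.1223 0.2587] [ 0.26  1.55 -1.07] 0.0088
ends z 0.2381 0.2068 tilt 0.07 left only 0.069
21.3667 [0.6274 0.1223 0.2587] [ 0.9   1.56 -0.92] 0.0092
```

View pics/b12.png

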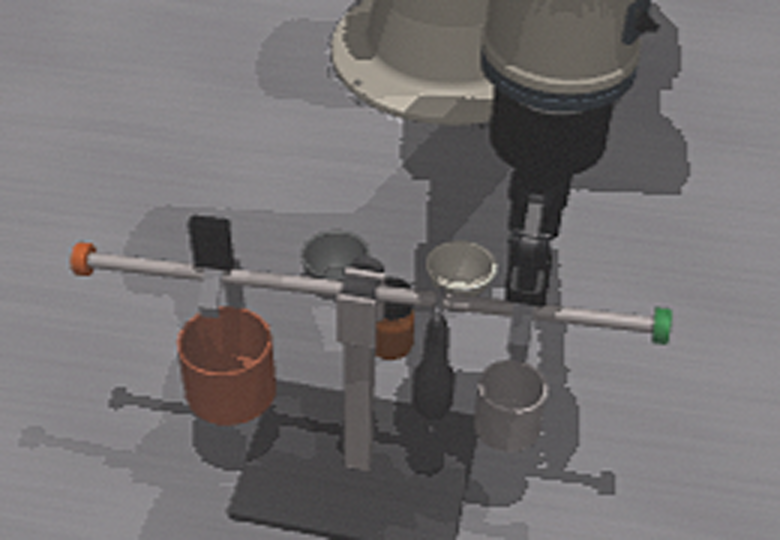

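Emit:
move_arm(
  turn=[
    [0,0,0],
    [0,0,0],
    [0,0,0],
    [0,0,0],
    [0,0,0],
    [0,0,0],
    [0,0,0],
    [0,0,0],
  ],
  delta_pos=[
    [0,0,-0.1],
    [0,0,-0.1],
    [0,0,-0.1],
    [0,0,-0.1],
    [0,0,-0.1],
    [0,0,-0.1],
    [0,0,-0.1],
    [0,0,0],
  ],
  fingers=[255,255,255,255,255,255,255,255],
)

```text
t: 22.03
tcp_pos: [0.6274, 0.1223, 0.2513]
ee_rot: [[0.999, -0.0, 0.054], [-0.054, 0.0, 0.999], [-0.0, -1.0, -0.0]]
force: [2.0, 0.5, -0.6]
gripper_width: 0.0089
```

```bash
python3 - <<'E'
from h import *
for i in range(8): s=bar('pics/b13.png')
E
```

```text
ends z 0.2258 0.2196 tilt 0.014 left only 0.014
22.0833 [0.6274 0.1223 0.2515] [ 0.6   0.07 -0.22] 0.0092
ends z 0.2258 0.2191 tilt 0.015 left only 0.014
22.1333 [0.6274 0.1223 0.2516] [ 1.01  2.   -0.64] 0.0092
ends z 0.2259 0.2194 tilt 0.015 left only 0.014
22.1833 [0.6274 0.1223 0.2516] [ 0.09  0.73 -0.21] 0.0088
ends z 0.2259 0.2194 tilt 0.015 left only 0.014
22.2333 [0.6274 0.1223 0.2516] [ 0.3   1.13 -0.61] 0.0091
ends z 0.2259 0.2194 tilt 0.015 left only 0.014
22.2833 [0.6274 0.1223 0.2517] [ 1.22  0.97 -0.24] 0.009
ends z 0.2263 0.2194 tilt 0.016 left only 0.016
22.3333 [0.6274 0.1222 0.2516] [ 0.46  0.8  -0.62] 0.0092
ends z 0.2261 0.2194 tilt 0.015 left only 0.015
22.3833 [0.6274 0.1223 0.2516] [ 0.6   0.17 -0.81] 0.0091
ends z 0.2261 0.219 tilt 0.016 left only 0.015
22.4333 [0.6274 0.1223 0.2516] [ 1.97  1.16 -0.56] 0.0092
```

Emit:
move_arm(
  turn=[
    [0,0,0],
    [0,0,0],
    [0,0,0],
    [0,0,0],
    [0,0,0],
    [0,0,0],
  ],
  delta_pos=[
    [0,0,-0.1],
    [0,0,-0.1],
    [0,0,-0.1],
    [0,0,0],
    [0,0,0],
    [0,0,0],
  ],
  fingers=[255,255,255,255,255,255],
)

```text
t: 22.93
tcp_pos: [0.6274, 0.1223, 0.2486]
ee_rot: [[0.999, 0.0, 0.054], [-0.054, -0.0, 0.999], [0.0, -1.0, -0.0]]
force: [0.9, 1.2, -0.2]
gripper_width: 0.0087
```

```bash
python3 - <<'E'
from h import *
for i in range(8): s=bar('pics/b13.png')
E
```

```text
ends z 0.2213 0.2245 tilt -0.007 left only -0.007
22.9833 [0.6274 0.1223 0.2486] [ 0.71  1.09 -0.18] 0.0089
ends z 0.221 0.2245 tilt -0.008 left only -0.008
23.0333 [0.6274 0.1223 0.2486] [0.89 0.28 0.43] 0.0089
ends z 0.2213 0.2238 tilt -0.006 left only -0.007
23.0833 [0.6274 0.1223 0.2486] [0.34 1.08 0.3 ] 0.009
ends z 0.2213 0.2238 tilt -0.006 left only -0.007
23.1333 [0.6274 0.1223 0.2486] [1.13 0.79 0.35] 0.009
ends z 0.2207 0.2238 tilt -0.007 left only -0.01
23.1833 [0.6274 0.1223 0.2486] [ 0.48  1.78 -0.64] 0.0089
ends z 0.2213 0.2245 tilt -0.007 left only -0.007
23.2333 [0.6274 0.1223 0.2486] [ 0.91  0.44 -0.81] 0.0088
ends z 0.221 0.2245 tilt -0.008 left only -0.008
23.2833 [0.6274 0.1223 0.2486] [ 0.6   0.07 -0.52] 0.0092
ends z 0.2213 0.2245 tilt -0.007 left only -0.007
23.3333 [0.6274 0.1223 0.2486] [ 1.2   1.06 -0.9 ] 0.0086
```

```bash
python3 - <<'E'
from h import *
F=[]
for i in range(24):
    cams.camera('wrist'); F.append(status.get_state()['force'])
print(np.mean(F,0),np.std(F,0)/5); bar()
E
```

```text
[ 1.24786895  0.73783021 -0.33424478] [0.11616571 0.10744796 0.1038753 ]
ends z 0.2213 0.2245 tilt -0.007 left only -0.007
24.5833 [0.6274 0.1223 0.2486] [ 1.79  0.88 -0.67] 0.0089
```

Emit:
move_arm(
  turn=[
    [0,0,0],
    [0,0,0],
    [0,0,0],
    [0,0,0],
    [0,0,0],
    [0,0,0],
    [0,0,0],
    [0,0,0],
    [0,0,0],
    [0,0,0],
    [0,0,0],
  ],
  delta_pos=[
    [-0.05,0,0.1],
    [-0.05,-0.1,0.1],
    [0,-0.1,0],
    [0,-0.1,0],
    [0,-0.1,0],
    [0,-0.1,0],
    [0,-0.1,0],
    [0,-0.1,0],
    [0,-0.1,0],
    [0,-0.1,0],
    [0,0,0],
  ],
  fingers=[255,255,255,255,255,255,255,255,255,255,255],
)

```text
t: 25.5
tcp_pos: [0.6264, 0.1131, 0.2506]
ee_rot: [[0.999, -0.0, 0.054], [-0.054, -0.0, 0.999], [-0.0, -1.0, -0.0]]
force: [1.4, 0.7, -0.6]
gripper_width: 0.0088
```

Emit:
move_arm(
  turn=[
    [0,0,0],
    [0,0,0],
    [0,0,0],
    [0,0,0],
    [0,0,0],
    [0,0,0],
    [0,0,0],
    [0,0,0],
  ],
  delta_pos=[
    [0,0,-0.05],
    [0,0,-0.05],
    [0,0,-0.05],
    [0,0,-0.05],
    [0,0,-0.05],
    [0,0,0],
    [0,0,0],
    [0,0,0],
  ],
  fingers=[255,255,255,255,255,255,255,255],
)

```text
t: 26.17
tcp_pos: [0.6264, 0.1133, 0.2481]
ee_rot: [[0.999, -0.0, 0.054], [-0.054, -0.0, 0.999], [-0.0, -1.0, -0.0]]
force: [0.9, -1.2, 0.9]
gripper_width: 0.0089
```

```bash
python3 - <<'E'
from h import *
F=[]
for i in range(24):
    cams.camera('wrist'); F.append(status.get_state()['force'])
print(np.mean(F,0),np.std(F,0)/5); bar('pics/b14.png')
E
```

```text
[ 1.0636764  -1.16557218  0.27033956] [0.10110241 0.11104494 0.09444017]
ends z 0.2197 0.2267 tilt -0.016 left only -0.014
27.4167 [0.6264 0.1133 0.2481] [ 1.2  -1.4   0.14] 0.0088
```

View pics/b14.png

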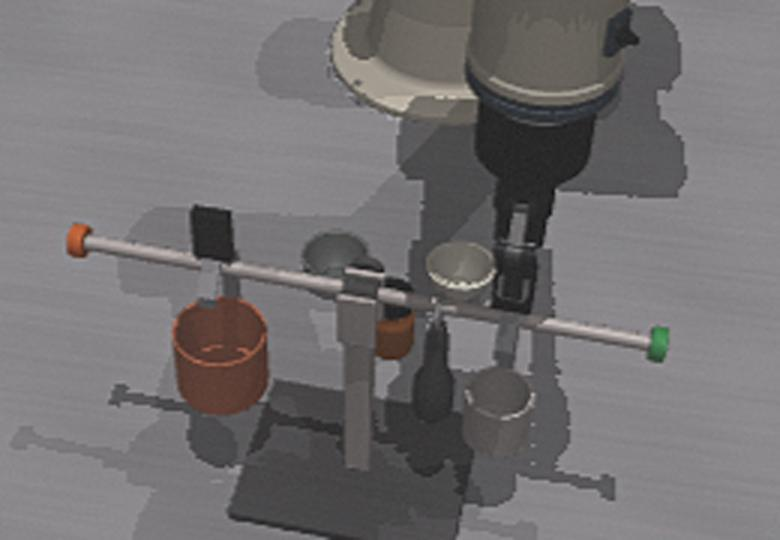

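Emit:
move_arm(
  turn=[
    [0,0,0],
    [0,0,0],
    [0,0,0],
    [0,0,0],
    [0,0,0],
  ],
  delta_pos=[
    [0.03,0,0.05],
    [0.03,0.02,0.05],
    [0,0.02,0.05],
    [0,0,0],
    [0,0,0],
  ],
  fingers=[255,255,255,255,255],
)

```text
t: 27.83
tcp_pos: [0.627, 0.1137, 0.2496]
ee_rot: [[0.999, -0.0, 0.054], [-0.054, 0.0, 0.999], [-0.0, -1.0, 0.0]]
force: [-0.2, -1.0, 0.5]
gripper_width: 0.0091
```

```bash
python3 - <<'E'
from h import *
F=[]
for i in range(24):
    cams.camera('wrist'); F.append(status.get_state()['force'])
print(np.mean(F,0),np.std(F,0)/5); bar('pics/b14.png')
E
```

```text
[ 0.38583655 -0.77549547 -0.12762534] [0.08909443 0.09457443 0.08392783]
ends z 0.2223 0.2226 tilt -0.001 left only -0.002
29.0833 [0.627  0.1136 0.2496] [-0.22 -0.75 -0.68] 0.009
```

The force on the tool is about zero and the bar is level, so I release.

Emit:
move_arm(
  turn=[
    [0,0,0],
    [0,0,0],
    [0,0,0],
    [0,0,0],
    [0,0,0],
    [0,0,0],
  ],
  delta_pos=[
    [0,0,0],
    [0,0,0],
    [0,0,0],
    [0,0,0],
    [0,0,0],
    [0,0,0],
  ],
  fingers=[215,205,195,190,185,180],
)

```text
t: 29.58
tcp_pos: [0.627, 0.1137, 0.2496]
ee_rot: [[0.999, 0.0, 0.054], [-0.054, 0.0, 0.999], [0.0, -1.0, 0.0]]
force: [-0.1, 0.4, -0.1]
gripper_width: 0.0251
```

```bash
python3 - <<'E'
from h import *
for i in range(5): s=bar('pics/b15.png')
c=cams.camera('wrist');cv2.imwrite('pics/w15.png',c['frame'][:,:,::-1])
E
```

```text
ends z 0.2181 0.2265 tilt -0.019 left only -0.021
29.6333 [0.627  0.1137 0.2496] [ 0.25 -0.05 -0.  ] 0.0252
ends z 0.219 0.2265 tilt -0.017 left only -0.017
29.6833 [0.627  0.1137 0.2496] [-1.13 -1.47 -0.59] 0.0253
ends z 0.22 0.2264 tilt -0.014 left only -0.012
29.7333 [0.627  0.1137 0.2496] [-0.07 -0.4  -0.38] 0.0249
ends z 0.2197 0.226 tilt -0.014 left only -0.014
29.7833 [0.627  0.1137 0.2496] [-0.32  0.02  0.14] 0.0253
ends z 0.2194 0.2248 tilt -0.012 left only -0.015
29.8333 [0.627  0.1137 0.2496] [-0.62 -0.58  0.13] 0.0251
```

View pics/b15.png

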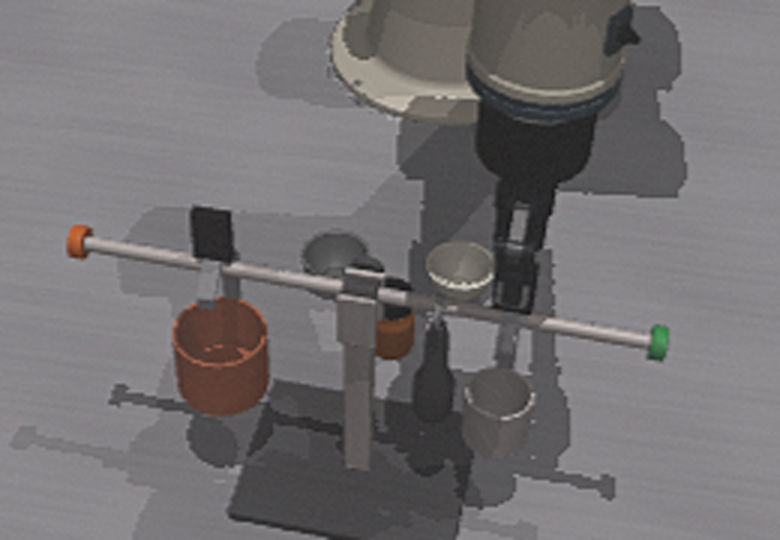

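View pics/w15.png

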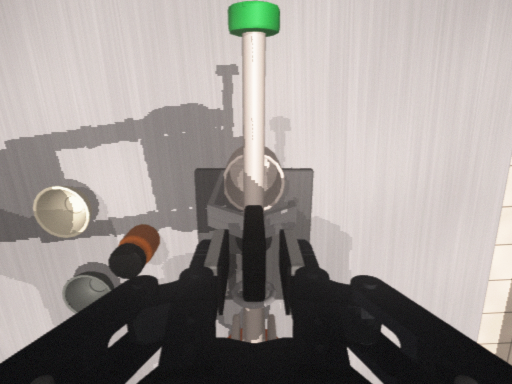

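The dipper is free, with tilt about -0.014. I open wider and withdraw upward.

Emit:
move_arm(
  turn=[
    [0,0,0],
    [0,0,0],
    [0,0,0],
    [0,0,0],
    [0,0,0],
    [0,0,0],
    [0,0,0],
    [0,0,0],
    [0,0,0],
    [0,0,0],
    [0,0,0],
    [0,0,0],
  ],
  delta_pos=[
    [0,0,0],
    [0,0,0],
    [0,0,0.3],
    [0,0,0.6],
    [0,0,1],
    [0,0,1.5],
    [0,0,2],
    [0,0,2],
    [0,0,1.5],
    [0,0,0.6],
    [0,0,0],
    [0,0,0],
  ],
  fingers=[150,120,120,120,120,120,120,120,120,120,120,120],
)

```text
t: 30.88
tcp_pos: [0.6269, 0.1137, 0.3444]
ee_rot: [[0.999, 0.0, 0.054], [-0.054, -0.0, 0.999], [0.0, -1.0, -0.0]]
force: [0.8, -0.0, -0.5]
gripper_width: 0.0446
```

Emit:
move_arm(
  turn=[
    [0,0,0],
    [0,0,0],
    [0,0,0],
    [0,0,0],
    [0,0,0],
    [0,0,0],
    [0,0,0],
    [0,0,0],
    [0,0,0],
    [0,0,0],
    [0,0,0],
    [0,0,0],
  ],
  delta_pos=[
    [0,0,0],
    [0,0,0],
    [0,0,0],
    [0,0,0],
    [0,0,0],
    [0,0,0],
    [0,0,0],
    [0,0,0],
    [0,0,0],
    [0,0,0],
    [0,0,0],
    [0,0,0],
  ],
  fingers=[120,120,120,120,120,120,120,120,120,120,120,120],
)

```text
t: 31.88
tcp_pos: [0.627, 0.1137, 0.3446]
ee_rot: [[0.999, -0.0, 0.054], [-0.054, -0.0, 0.999], [-0.0, -1.0, -0.0]]
force: [0.5, 0.0, 0.0]
gripper_width: 0.0453
```

```bash
python3 - <<'E'
from h import *
for i in range(5): s=bar('pics/b16.png')
c=cams.camera('wrist');cv2.imwrite('pics/w16.png',c['frame'][:,:,::-1])
E
```

```text
ends z 0.2197 0.2252 tilt -0.012 left only -0.014
31.9333 [0.627  0.1137 0.3446] [-1.07 -0.83 -0.49] 0.0455
ends z 0.2197 0.2256 tilt -0.013 left only -0.014
31.9833 [0.627  0.1137 0.3446] [-0.74  0.08  0.52] 0.0454
ends z 0.22 0.2256 tilt -0.013 left only -0.013
32.0333 [0.627  0.1137 0.3446] [-0.66  0.01 -0.19] 0.0454
ends z 0.2196 0.2252 tilt -0.012 left only -0.014
32.0833 [0.627  0.1137 0.3446] [ 0.86  0.28 -1.02] 0.0451
ends z 0.2203 0.2244 tilt -0.009 left only -0.011
32.1333 [0.627  0.1137 0.3446] [-0.48  0.22  0.86] 0.0453
```

View pics/b16.png

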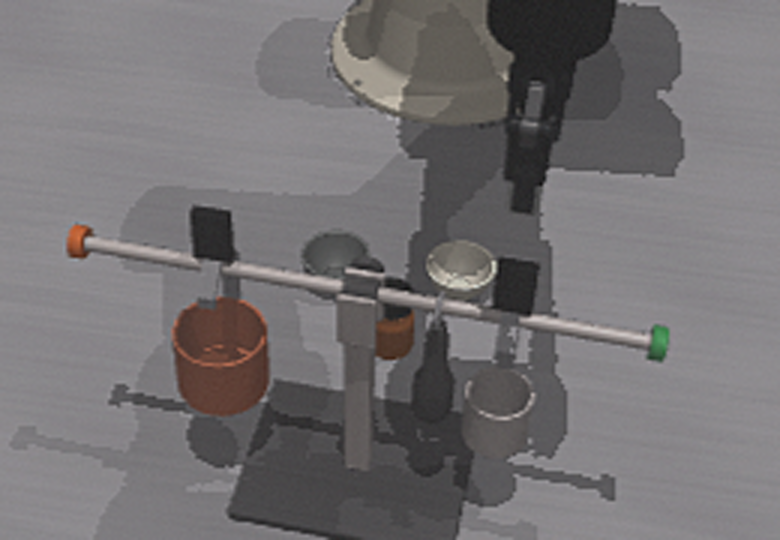

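View pics/w16.png

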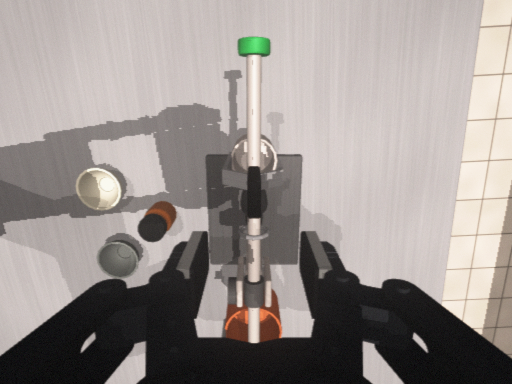

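```bash
python3 - <<'E'
from h import *
bar(); print(env.finish_job())
E
```

```text
ends z 0.22 0.2248 tilt -0.011 left only -0.013
32.2333 [0.627  0.1137 0.3446] [-0.34 -0.42  0.13] 0.0452
the job is handed in; nothing more can be done
None
```

Both dippers now hang on the bar and it is level, and I handed the job in at about 32 s of the 72 s allowed. No verdict was reported.

- **Large copper dipper:** it hangs about 0.11 m right of the pivot. I lowered it gradually and let go only once the bar carried nearly all its weight. The bar then settled with its left end up about 0.21 rad.
- **Small aluminium dipper:** it hangs about 0.11 m left of the pivot, outside the pestle. I first set it about 0.12 m out. The force on the gripper there suggested the left end would settle too low, so I slid it about 9 mm inward. I released it with the bar level and almost no force left on the gripper.
- **Last checks:** the tilt reading was steady at about -0.012 rad (allowed ±0.03), with the ends about 5 mm apart in height. Both dippers hung still and free in the pictures. The gripper was clear above them, and the ramekins and jar looked unmoved in the pictures.
- **Limits of the checks:**
  - The force readings were noisy (about 0.5 N), so the weights are rough: about 0.35 kg for the large dipper and 0.18–0.20 kg for the small one.
  - The hook seating and the bar's swing speed were judged only from pictures and the slow lowering. At each release the bar shifted a little, by about 0.02–0.04 rad.

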